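# Lock the hold-down stud in the bench channel

### The arm

A 6-joint arm with a two-finger parallel gripper is mounted at the origin on the work surface. World frame = base frame: x ahead of the robot, y to its left, z up, the work surface at z = 0. Lengths are in mm, angles in rad, forces in N, time in s.
With the tool pointing down it reaches from about 350 to 725 mm from the base axis. Payload 4.3 kg.
Tool frame: the origin (TCP) lies between the finger pads; the fingertips stand 11 mm ahead of it and the grasp point (between the pads) lies 8 mm behind it; z points along the fingers, y is the direction in which the jaws open and shut (so a half turn about z gives the same grasp; the last joint's range is limited). The gripper opens to 85 mm and grips with 20 to 120 N. Pads are 22 mm wide; open, the fingers measure 114 mm over their backs; the gripper's body (76 mm by 85 mm) begins 54 mm behind the grasp point. The pads swing forward as they close: fully open they stand 13 mm farther back than shut.
Start: joints at [-1.217, 0.377, 0.081, 1.274, 0, 1.46], TCP at [257.242, -514.288, 242.329] pointing down, gripper open.
Joint ranges: [-2.72, 2.72], [-0.84, 1.66], [-1.02, 1.22], [-1.77, 2.12], [-1.37, 1.28], [-3.14, 3.14]. Speed limits (rad/s): [2.57, 2.57, 3.14, 3.14, 3.14, 3.14].

### API

Orientations are given as a unit quaternion [x, y, z, w].
In Python, from workcell import get_state, read_camera, get_calibration, job_done, spot_in, spot_point gives the robot as it stands.
- The arm moves only by the shell command python3 -m creep 'ROWS' [FORCE]. ROWS is text: rows parted by semicolons, each of 5 numbers parted by spaces: the closure, from 0 (fully open) to 1 (shut), then the shift along the tool's x, y, z in mm, then the turn about the tool's z in degrees. In form: gripper tx ty tz turn; .... A call has 1 to 8 rows; each row is the pose to reach, as a shift and turn from the pose commanded when the call began, along the tool's axes at that moment; what a row does not reach only later rows make up. A row lasts 1/10 s, in which the tool goes at most 50 mm and 8.59 degrees, less where a joint would pass 70% of its speed; a pose out of reach is approached as far as the arm can. A call with a gripper value outside its range is refused whole. The fingers move at their own pace and stop on an object; FORCE is the grip in N (left out, the last holds). Time passes only in rows, so rows that repeat a pose let the fingers close. It gives the time, the measured TCP pose, the force and the opening at its end, in the units of the state.
- get_state(): the state, without advancing time (a new reading comes with each control period).
- read_camera(name): name is "side" or "top" or "wrist"; returns the picture (384x512x3 uint8, red, green, blue); there is no depth.
- get_calibration(name): a dict with "fx", "fy", "cx", "cy" (pixels), "view" (4x4, takes a point from world to camera coordinates). Camera axes: x right, y down, z forward; pixel columns grow to the right and rows downward; lengths in mm; the calibration is good to about 2 mm. A picture is of the moment at which its call begins: read the wrist's pose just before it. get_calibration takes no time and is no camera call; for the wrist camera it gives the pose at the moment of the call.
- job_done(): hands the job in, once; it reports no verdict.
Trained networks look in the newest picture that a camera, given by its name, has taken for a name from the list of things; names that differ only in an ending like _2 or _b are one class to them, and where a whole thing is asked for, a point or a joint stands for the part that bears it (a point fixed in the world has none). Each returns a list of dicts, best first, with "p" (0 to 1); they miss things now and then, are a little off and sometimes report something else, mostly with a low value. They report only what shows in the picture. A call takes as long as a camera call. They do not tell look-alikes from the thing itself.
- spot_in(camera, label): "point" ([x, y, z] in mm, in world coordinates, good to about 4 mm: the middle of the surface that is visible of it).
- spot_point(camera, label): "point" ([x, y, z] in mm, in world coordinates, good to about 4 mm: a listed point, or the origin of a listed thing).
The state is a dict: "t": time; "joint_pos": joint angles; "qd": joint speeds; "effort": joint torques, N m; "ee_pos": TCP position; "eef_rot": TCP orientation; "force": force on the tool from outside, world axes, zero at the start; "ft_torque": the same for the moment, N m; "grip_width": finger opening in mm.
Only numpy, scipy, OpenCV 4.12 (cv2) and the standard library are available. Lean on these libraries where they do the work, as an engineer would, in place of code of your own. Each camera call takes 0.05 s, during which the arm holds its last target.

### The job

Set up the bench channel for clamping: take the yellow-handled stud from its sloping cradle, stand it upright in the channel's wide window with its T-head down inside and let go of it there. Then take it again by its handle, slide it along the slot to the closed end between the red marks and turn it a quarter turn so that its head locks; leave it standing there, released, and do not disturb the other things on the bench.

Things in the scene. Friction and masses are not known exactly. Their poses are not given: they have to be found in the camera images.
- stud: Steel hold-down stud, 182 mm long, 0.35 kg, yellow cross handle. Origin: on its axis, in the underside of its round collar (52 mm across, 8 mm thick); own z runs up to the handle. It starts leaning 40 degrees from upright in the cradle, handle up and leaning away from the robot (cradle's +x), handle bar along the cradle's y. Set in the channel, its collar rests on the channel's top and it stands alone.
- stud_head (a point): Middle of the stud's T-head, 18 mm below its origin. Head: 20 mm wide (stud x), 44 mm long (stud y), 12 mm thick (stud z -24 to -12 mm). Above it a round neck, 12 mm across (z -12 to 0).
- stud_shank (a point): Point on the square shank at stud z = 50 mm. Shank 14 x 14 mm (flats across stud x and y), z 8 to 140 mm. In the cradle it is free for gripping across stud y from about z 15 to 90 mm.
- stud_handle (a point): Centre of the yellow handle bar, stud z = 149 mm. Bar: 16 mm wide (stud x), 80 mm long (stud y, parallel to the T-head), 18 mm thick (z 140 to 158 mm).
- cradle: Fixed wooden sloping cradle, base 130 x 90 mm, about 140 mm high. Origin: centre of the base's underside; the slope rises along its +x. Stud origin starts at (-50, 0, 62) mm in this frame. A foot board under the head, cheeks beside the collar and a black open fork under the shank (stud z 96 to 110 mm) carry the stud, which lifts straight up out of it.
- channel: Aluminium T-slot channel, 84 mm wide (own x), 200 mm long (own y), fixed on a timber bearer (100 x 230 x 80 mm); top face 124 mm up; origin under the bearer's centre. Slot along y: first the window, tapering to 18 mm wide for the neck, closed end at y +52 mm. Lips 8 mm thick, cavity below 26 mm deep and 28 mm wide: the head slides lengthwise only. It widens to 54 x 54 mm at the station, where alone the head can turn, either way.
- window (a point): Centre of the channel's window (28 mm wide, 54 mm long along y; it lets the T-head in lengthwise; from here the stud slides toward +y), in the plane of its top face (channel frame 0, -50, 124 mm). Axes as the channel's.
- station (a point): Lock station, between the red marks: where the stud's origin belongs, on the slot's centre line in the plane of the top face (channel frame 0, +45, 124 mm); pushed against the slot's closed end the stud stands 1 mm past it. Axes as the channel's.
- timber: Bystander: timber offcut, 240 x 75 x 40 mm, lying flat. Origin under its middle.
- bracket: Bystander: perforated steel tray angle, 140 x 93 mm, one edge turned up 40 mm. Origin under its middle.
- drill: Bystander: yellow and black cordless drill standing on its battery, about 200 mm tall. Origin under its middle.
- pliers: Bystander: blue-handled pliers, about 140 mm long. Origin under its middle.
- spanner: Bystander: steel spanner, 180 mm long. Origin under its middle.
- driver: Bystander: screwdriver, 200 mm long. Origin under its middle.
- tub: Bystander: blue open plastic tub, 130 x 100 x 50 mm. Origin under its middle.
Things that resemble listed ones, but are neither listed nor needed, are in the scene too. What is shaped like the stud but pink is not meant.

How it is judged:
By the outcome, as a careful person would: the job done as asked, in the order asked, and still so for the second after the job is handed in, with the robot touching nothing.
It also fails if it takes over 59 s, if anything falls off the work surface, if the arm or the gripper's body presses on something with over 40 N, if the wrist force passes 120 N, or if a joint passes its speed limit or range.

## Working session

There is one attempt and no reset: what is moved stays moved. The work goes in short steps, Python scripts to look and compute and a shell command to move; the robot and the scene stay as the last step left them, time stands still between calls to the robot, and variables do not carry over. Pictures are saved under pics/ and viewed, and the job is handed in when it is done.

```bash
ls; mkdir -p pics
python3 - <<'E'
from workcell import *
import cv2
s=get_state(); print(s)
for n in("side","top","wrist"):
    im=read_camera(n); cv2.imwrite(f"pics/{n}0.png",im[:,:,::-1]); c=get_calibration(n); print(n,c)
    for l in ["stud_handle","stud_shank","stud_head","stud","cradle","channel","window","station"]:
        print(l,[( [round(v) for v in d["point"]],round(d["p"],2)) for d in spot_point(n,l)])
print(get_state()["t"])
E
```

```text
pics
{'t': 0.0, 'joint_pos': array([-1.21731550e+00,  3.78089541e-01,  7.96148482e-02,  1.27441571e+00,
        2.81359942e-05,  1.46050028e+00]), 'qd': array([-0.00147806,  0.00203951, -0.00093444, -0.00106506, -0.00072637,
        0.00093635]), 'effort': array([-1.40799220e-03, -4.63607597e+01,  2.69873625e+01,  2.08444678e-02,
       -3.44153605e-04,  1.20129579e-05]), 'ee_pos': array([ 257.00434999, -513.64510954,  241.34147679]), 'eef_rot': array([ 9.73233608e-01,  2.29815684e-01, -1.13034318e-04, -1.04101433e-03]), 'force': array([ 0.38969761, -0.08548887,  0.24577492]), 'ft_torque': array([ 0.0491815 ,  0.00185607, -0.03325646]), 'grip_width': 85.1322618711118}
side {'fx': 388.0734359053267, 'fy': 388.0734359053267, 'cx': 257.28198360783296, 'cy': 188.7196747367805, 'view': array([[-9.75001541e-01, -2.21361200e-01, -1.92669313e-02,
         5.70408285e+02],
       [-1.50227806e-01,  7.20603608e-01, -6.76876685e-01,
         1.45245429e+02],
       [ 1.63718055e-01, -6.57061382e-01, -7.35844235e-01,
         1.20347760e+03],
       [ 0.00000000e+00,  0.00000000e+00,  0.00000000
[... 1182 characters left out ...]
82, 62], 0.66)]
cradle [([564, -195, -6], 0.84)]
channel [([597, 171, 2], 0.57)]
window [([601, 115, 124], 0.86)]
station [([593, 214, 124], 0.8)]
wrist {'fx': 330.9271621352526, 'fy': 330.9271621352526, 'cx': 257.4189961977003, 'cy': 189.5579008821909, 'view': array([[ 4.46282986e-01, -8.94891765e-01,  4.75886357e-04,
        -5.74863887e+02],
       [-8.46144192e-01, -4.21799308e-01,  3.25768861e-01,
        -4.18965192e+01],
       [-2.91327143e-01, -1.45787768e-01, -9.45449323e-01,
         3.80644804e+02],
       [ 0.00000000e+00,  0.00000000e+00,  0.00000000e+00,
         1.00000000e+00]])}
stud_handle []
stud_shank []
stud_head []
stud []
cradle []
channel []
window []
station []
1.35
```

View pics/side0.png

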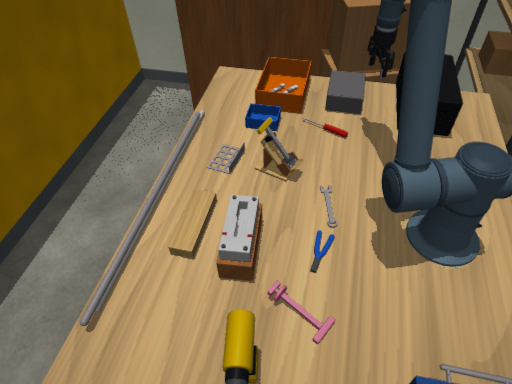

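View pics/top0.png

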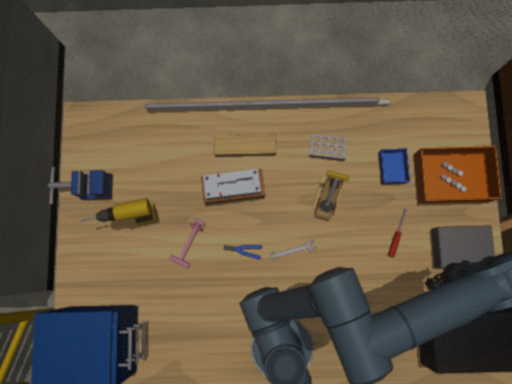

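```bash
cat > h.py <<'E'
import numpy as np, cv2
from workcell import *
def proj(c,P):
    P=np.atleast_2d(P); V=c["view"]; q=P@V[:3,:3].T+V[:3,3]
    return np.c_[c["fx"]*q[:,0]/q[:,2]+c["cx"], c["fy"]*q[:,1]/q[:,2]+c["cy"]]
def unproj(c,uv,z):
    V=c["view"];R=V[:3,:3];o=-R.T@V[:3,3]
    d=R.T@np.array([(uv[0]-c["cx"])/c["fx"],(uv[1]-c["cy"])/c["fy"],1.])
    return o+d*(z-o[2])/d[2]
def crop(im,x0,y0,w,h,k,name):
    cv2.imwrite(name,cv2.resize(im[y0:y0+h,x0:x0+w],None,fx=k,fy=k,interpolation=cv2.INTER_CUBIC))
def yaw(q):
    from scipy.spatial.transform import Rotation as R
    m=R.from_quat(q).as_matrix(); return np.degrees(np.arctan2(m[1,0],m[0,0])),m
E
python3 - <<'E'
from h import *
t=cv2.imread("pics/top0.png"); s=cv2.imread("pics/side0.png")
a=cv2.resize(t[160:225,190:275],None,fx=8,fy=8,interpolation=cv2.INTER_CUBIC); cv2.imwrite("pics/a.png",a)
crop(t,300,160,70,65,8,"pics/b.png")
crop(s,205,185,75,100,6,"pics/c.png"); crop(s,245,110,60,75,8,"pics/d.png")
E
```

```text
(no output)
```

View pics/a.png

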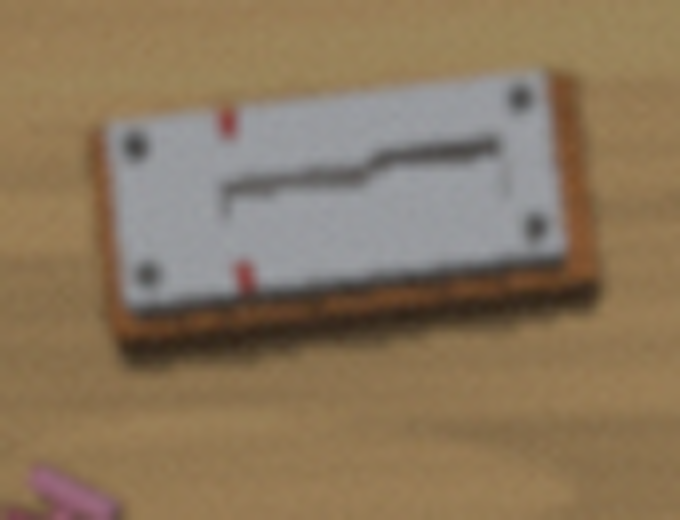

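View pics/b.png

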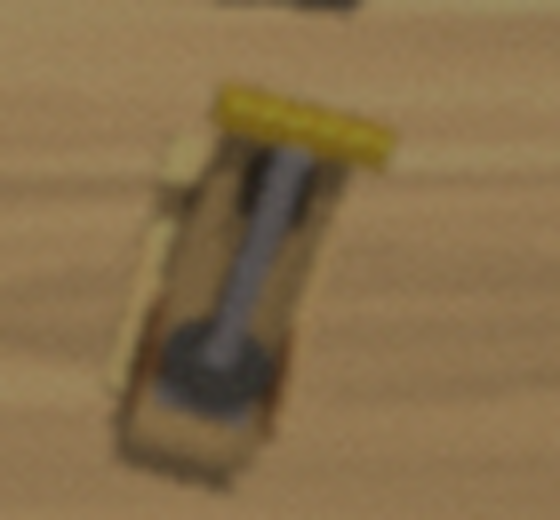

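View pics/d.png

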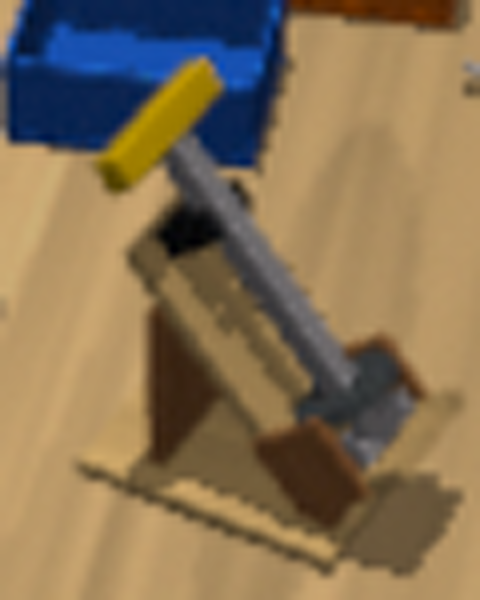

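View pics/c.png

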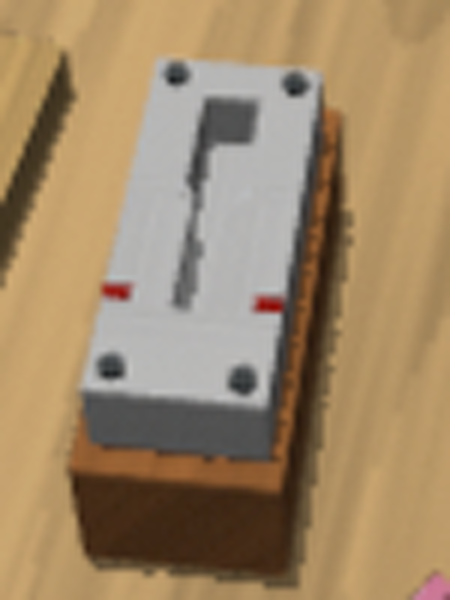

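Run:
```python
from h import *
T=get_calibration("top");S=get_calibration("side")
tc=np.array([(105,125),(548,72),(568,260),(125,310)])/8+[190,160]
sc=np.array([(160,60),(323,72),(272,405),(83,388)])/6+[205,185]
for c,p in((T,tc),(S,sc)):
    w=np.array([unproj(c,u-0.5+.5/8,124)[:2] for u in p]); print(w.round(1), w.mean(0).round(1))
    L=[np.linalg.norm(w[i]-w[(i+1)%4]).round(1) for i in range(4)]; print(L)
    # long-axis yaw
    if c is T: d=(w[0]-w[1])+(w[3]-w[2])
    else: d=(w[3]-w[0])+(w[2]-w[1])
    print("y dir",np.degrees(np.arctan2(d[1],d[0])))
for n,c,box in(("top",T,(320,160,360,190)),("side",S,(250,110,280,140))):
    im=cv2.imread(f"pics/{n}0.png"); h=cv2.cvtColor(im,cv2.COLOR_BGR2HSV)
    m=((h[...,0]>22)&(h[...,0]<32)&(h[...,1]>190)).astype(np.uint8)
    mm=np.zeros_like(m); mm[box[1]:box[3],box[0]:box[2]]=m[box[1]:box[3],box[0]:box[2]]
    pts=np.argwhere(mm)[:,::-1].astype(float); ce=pts.mean(0)
    ev=np.linalg.eigh(np.cov(pts.T))[1][:,1]
    a=unproj(c,ce-ev*12,176);b=unproj(c,ce+ev*12,176);d=b-a
    print(n,len(pts),ce,unproj(c,ce,180),np.degrees(np.arctan2(d[1],d[0])))
```

```text
[[628.2 272.3]
 [647.   70.5]
 [560.2  63.6]
 [543.  263.7]] [594.6 167.6]
[np.float64(202.7), np.float64(87.1), np.float64(200.8), np.float64(85.6)]
y dir 95.11970212683
[[646.3  74.1]
 [564.4  65.2]
 [543.3 261.4]
 [627.8 270.3]] [595.5 167.7]
[np.float64(82.4), np.float64(197.3), np.float64(85.0), np.float64(197.1)]
y dir 95.74420903370128
top 37 [336.40540541 175.        ] [ 604.21640814 -204.14745548  180.        ] 71.69249896295894
side 92 [264.22826087 125.5       ] [ 603.2199742 -201.0426436  180.       ] 72.3323457826345
```

```bash
python3 -m creep '0 200 -75 -40 -30; 0 411 -152 -40 -64; 0 411 -152 -40 -64; 0 411 -152 -40 -64; 0 411 -152 -40 -64; 0 411 -152 -40 -64; 0 411 -152 -40 -64; 0 411 -152 -40 -64'; python3 -m creep '0 0 0 0 -72; 0 0 0 0 -72; 0 0 0 0 -72; 0 0 0 0 -72; 0 0 0 0 -72; 0 0 0 0 -72; 0 0 0 0 -72; 0 0 0 0 -72'
python3 -m creep '0 0 0 0 -8; 0 0 0 0 -8'
python3 - <<'E'
from h import *
s=get_state();print(s["ee_pos"],yaw(s["eef_rot"])[0],s["joint_pos"],s["force"])
c=get_calibration("wrist")
im=read_camera("wrist"); cv2.imwrite("pics/w1.png",im[:,:,::-1])
np.save("w1.npy",c["view"])
print(get_state()["t"])
for l in ["stud_handle","stud_shank","stud_head","stud","cradle"]:
        print(l,[( [round(v) for v in d["point"]],round(d["p"],2)) for d in spot_point("wrist",l)])
E
```

```text
t: 2.15
ee_pos: [530.5, -222.1, 279.5]
eef_rot: [0.702, 0.712, -0.0, 0.0]
force: [0.4, -0.8, -0.0]
grip_width: 85.4
t: 2.95
ee_pos: [529.4, -223.8, 279.1]
eef_rot: [0.176, 0.984, -0.0, 0.0]
force: [0.1, 0.4, -0.2]
grip_width: 85.4
t: 3.15
ee_pos: [529.4, -223.8, 279.1]
eef_rot: [0.11, 0.994, -0.0, -0.0]
force: [-0.2, 0.3, -0.2]
grip_width: 85.3
[ 529.3658984  -223.75278877  279.10715244] 167.31225517806575 [-5.10235962e-01  3.71856724e-01  1.67436194e-01  1.36635374e+00
 -6.62105839e-05 -2.88793041e-01] [-0.22671753  0.31997837 -0.17529846]
3.2
stud_handle [([609, -210, 176], 0.69), ([502, -177, 47], 0.55)]
stud_shank [([546, -190, 99], 0.86)]
stud_head [([502, -176, 50], 0.71)]
stud [([514, -183, 61], 0.76)]
cradle [([562, -196, -6], 0.57)]
```

View pics/w1.png

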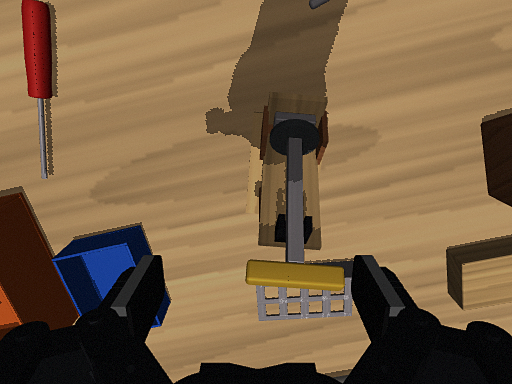

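```bash
cat >> h.py <<'E'
def box(x0,x1,y0,y1,z0,z1):
    return np.array([(x,y,z) for x in(x0,x1) for y in(y0,y1) for z in(z0,z1)],float)
ED=[(0,1),(0,2),(0,4),(1,3),(1,5),(2,3),(2,6),(3,7),(4,5),(4,6),(5,7),(6,7)]
def studR(yawd,tilt):
    a,t=np.radians([yawd,tilt])
    Rz=np.array([[np.cos(a),-np.sin(a),0],[np.sin(a),np.cos(a),0],[0,0,1]])
    Ry=np.array([[np.cos(t),0,np.sin(t)],[0,1,0],[-np.sin(t),0,np.cos(t)]])
    return Rz@Ry
def drawstud(im,c,o,R,k=1):
    th=np.linspace(0,2*np.pi,33)
    def ln(P,cl):
        q=proj(c,P@R.T+o)*k+ (k-1)/2
        for a,b in zip(q[:-1],q[1:]): cv2.line(im,tuple(int(round(v)) for v in a),tuple(int(round(v)) for v in b),cl,1,cv2.LINE_AA)
    for b,cl in((box(-8,8,-40,40,140,158),(0,0,255)),(box(-7,7,-7,7,8,140),(0,255,0)),(box(-10,10,-22,22,-24,-12),(255,0,255))):
        for i,j in ED: ln(b[[i,j]],cl)
    for z in(0,8): ln(np.c_[26*np.cos(th),26*np.sin(th),0*th+z],(255,255,0))
E
cat > ov.py <<'E'
from h import *
c=get_calibration("wrist"); 
im=cv2.imread("pics/w1.png"); o=np.array([515.,-179.,61.])
for k,(yw,off) in enumerate(((-17.5,(0,0,0)),)):
    a=cv2.resize(im,None,fx=2,fy=2); drawstud(a,c,o+off,studR(yw,40),2); cv2.imwrite("pics/w1o.png",a[150:650,380:780])
E
python3 ov.py
```

```text
(no output)
```

View pics/w1o.png

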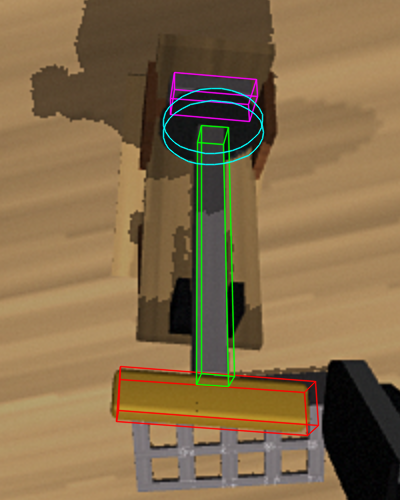

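```bash
python3 -m creep '0 -40 17 0 8; 0 -72 31 0 17; 0 -72 31 0 25; 0 -72 31 0 34; 0 -72 31 0 42; 0 -72 31 0 50; 0 -72 31 0 58; 0 -72 31 0 66'; python3 -m creep '0 0 0 20 8; 0 0 0 40 17; 0 0 0 60 25; 0 0 0 60 29; 0 0 0 60 29'
python3 - <<'E'
from h import *
s=get_state();print(s["ee_pos"],yaw(s["eef_rot"])[0],s["joint_pos"],s["force"])
c=get_calibration("wrist")
im=read_camera("wrist").copy()[:,:,::-1].copy(); cv2.imwrite("pics/w2r.png",im)
drawstud(im,c,np.array([515,-180.5,61]),studR(-17.5,40)); cv2.imwrite("pics/w2.png",im)
E
```

```text
t: 4.25
ee_pos: [606.4, -209.3, 279.0]
eef_rot: [0.636, 0.771, -0.0, -0.0]
force: [-0.1, -0.6, -0.4]
grip_width: 85.4
t: 4.75
ee_pos: [605.8, -209.1, 218.2]
eef_rot: [0.807, 0.59, -0.0, -0.001]
force: [-0.5, -0.6, 0.7]
grip_width: 85.5
[ 605.84498588 -209.08872956  218.18638424] 72.29891837900165 [-4.31216377e-01  5.25477959e-01  2.49778219e-01  1.29696927e+00
 -6.53396447e-05  1.44852201e+00] [-0.52253624 -0.64909691  0.70507234]
```

View pics/w2.png

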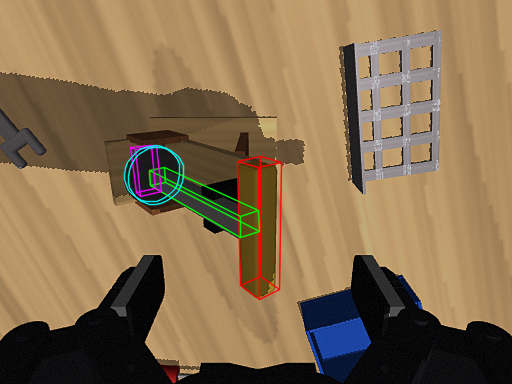

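```bash
python3 -m creep '0 0 0 25 0; 0.2 0 0 50 0; 0.4 0 0 50 0; 0.4 0 0 50 0; 0.4 0 0 50 0' 40
python3 - <<'E'
from h import *
s=get_state();print(s["ee_pos"],s["force"])
im=read_camera("side"); crop(im,225,90,80,95,6,"x.png"); a=cv2.imread("x.png")[:,:,::-1]; 
b=read_camera("wrist"); b=cv2.resize(b,(500,375)); o=np.zeros((570,480),np.uint8)
cv2.imwrite("pics/s3.png",a); cv2.imwrite("pics/w3.png",b[:,:,::-1])
E
```

```text
t: 5.3
ee_pos: [607.4, -209.8, 171.1]
eef_rot: [0.807, 0.59, 0.001, 0.001]
force: [0.3, -0.0, 0.2]
grip_width: 51.2
[ 607.43997831 -209.78895326  171.05262111] [ 0.33220491 -0.01206646  0.18689036]
```

View pics/s3.png

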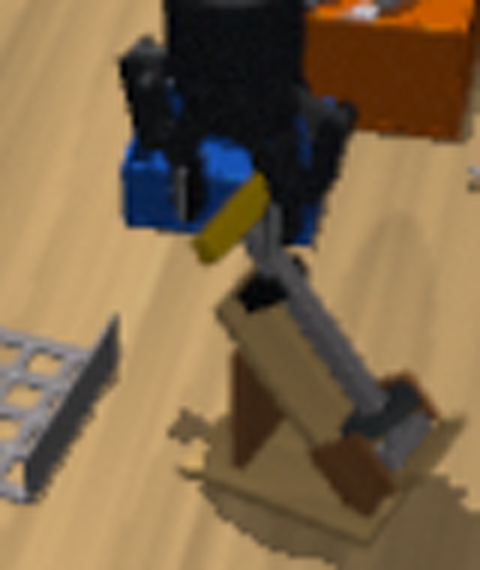

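View pics/w3.png

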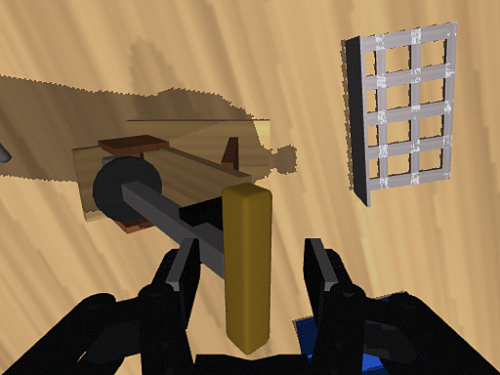

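```bash
python3 -m creep '0.4 0 -13 0 0; 0.4 0 -25 -9 0; 0.4 0 -37 -17 0; 0.4 0 -51 -24 0; 0.4 0 -65 -30 0; 0.4 0 -65 -30 0'
python3 - <<'E'
from h import *
s=get_state();print(s["ee_pos"],s["force"])
im=read_camera("side"); crop(im,225,90,80,95,6,"x.png"); a=cv2.imread("x.png")[:,:,::-1]; 
b=read_camera("wrist"); b=cv2.resize(b,(500,375))
cv2.imwrite("pics/s4.png",a); cv2.imwrite("pics/w4.png",b[:,:,::-1])
E
```

```text
t: 6.0
ee_pos: [543.5, -189.3, 201.6]
eef_rot: [0.807, 0.59, 0.0, 0.001]
force: [1.5, 0.1, 0.6]
grip_width: 51.0
[ 543.52576486 -189.30017573  201.55998041] [1.52446588 0.08515752 0.58611831]
```

View pics/s4.png

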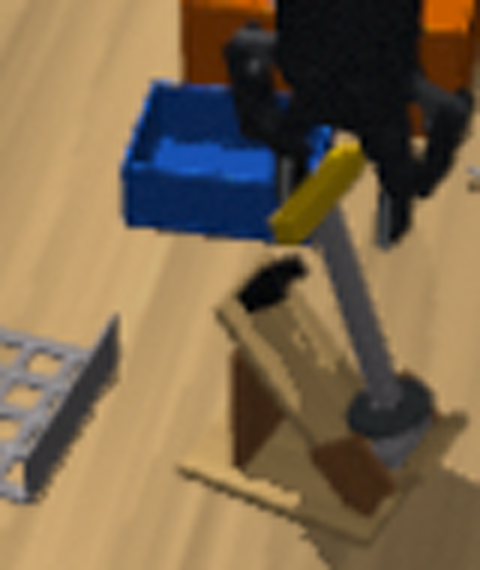

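View pics/w4.png

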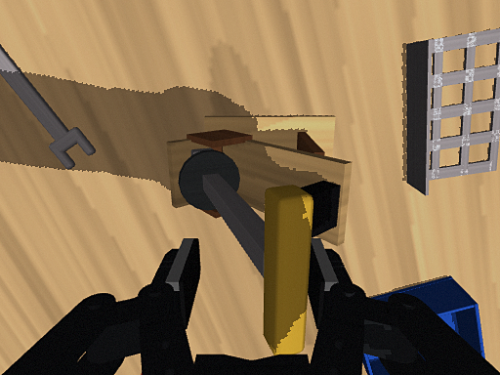

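```bash
python3 -m creep '0.4 0 -14 -5 0; 0.4 0 -28 -9 0; 0.4 0 -37 -11 0; 0.4 0 -43 -12 0; 0.4 0 -43 -12 0'
python3 - <<'E'
from h import *
s=get_state();print(s["ee_pos"],s["force"])
im=read_camera("side"); crop(im,225,90,80,95,6,"x.png"); a=cv2.imread("x.png")[:,:,::-1]; 
b=read_camera("wrist"); b=cv2.resize(b,(500,375))
cv2.imwrite("pics/s5.png",a); cv2.imwrite("pics/w5.png",b[:,:,::-1])
E
```

```text
t: 6.6
ee_pos: [502.9, -176.3, 210.9]
eef_rot: [0.807, 0.59, -0.0, -0.0]
force: [0.4, -0.9, -0.9]
grip_width: 51.2
[ 502.94666588 -176.28219674  210.9289319 ] [ 0.39223098 -0.92939727 -0.87918741]
```

View pics/s5.png

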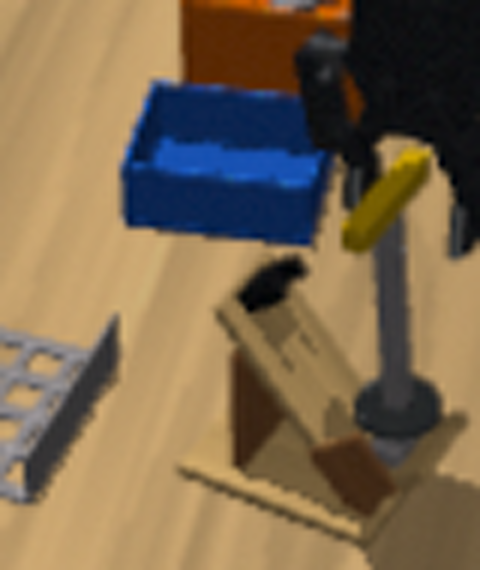

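View pics/w5.png

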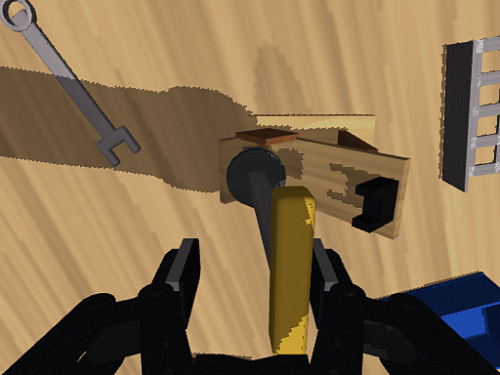

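```bash
python3 -m creep '0.6 0 4 0 0; 0.9 0 6 0 0; 0.9 0 6 0 0; 0.9 0 6 0 0; 0.9 0 6 0 0' 70
python3 -m creep '0.9 0 0 -10 0; 0.9 0 0 -25 0; 0.9 0 0 -45 0; 0.9 0 0 -70 0; 0.9 0 0 -70 0'
python3 - <<'E'
from h import *
s=get_state();print(s["ee_pos"],s["force"],yaw(s["eef_rot"])[0],s["t"])
im=read_camera("side"); crop(im,225,60,80,125,5,"x.png"); a=cv2.imread("x.png")[:,:,::-1]; 
b=read_camera("wrist"); b=cv2.resize(b,(500,375))
cv2.imwrite("pics/s6.png",a); cv2.imwrite("pics/w6.png",b[:,:,::-1])
E
```

```text
t: 7.2
ee_pos: [510.2, -178.7, 211.3]
eef_rot: [0.807, 0.59, 0.001, 0.001]
force: [3.2, -1.4, -2.5]
grip_width: 14.4
t: 7.7
ee_pos: [509.5, -178.6, 284.1]
eef_rot: [0.807, 0.59, 0.001, 0.001]
force: [0.3, -0.1, -3.6]
grip_width: 14.4
[ 509.54358644 -178.59693824  284.07899431] [ 0.25976681 -0.10024743 -3.64581783] 72.33009538212347 7.7
```

View pics/s6.png

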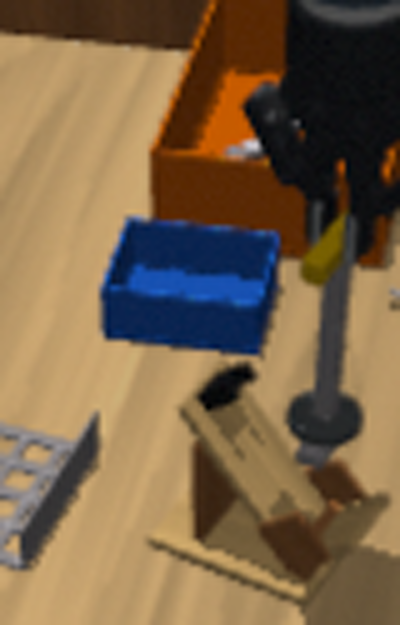

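View pics/w6.png

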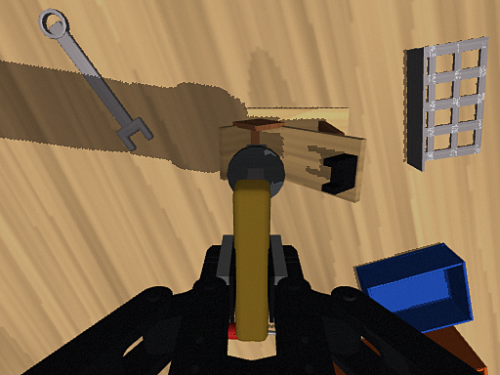

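Run:
```python
from h import *
b=read_camera("wrist")[:,:,::-1]; crop(b,190,150,140,200,3,"pics/w7.png")
c=get_calibration("wrist"); im=b.copy(); s=get_state(); y,m=yaw(s["eef_rot"])
for zc,n in ((8,"a"),(20,"b")):
    im=b.copy(); g=s["ee_pos"]+[0,0,zc]; drawstud(im,c,g-[0,0,149],studR(y-90,0)); crop(im,150,100,220,250,2.5,f"pics/w7{n}.png")
```

```text
(no output)
```

View pics/w7.png

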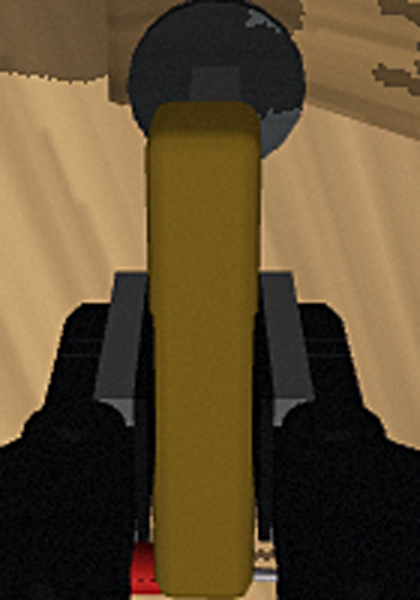

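View pics/w7a.png

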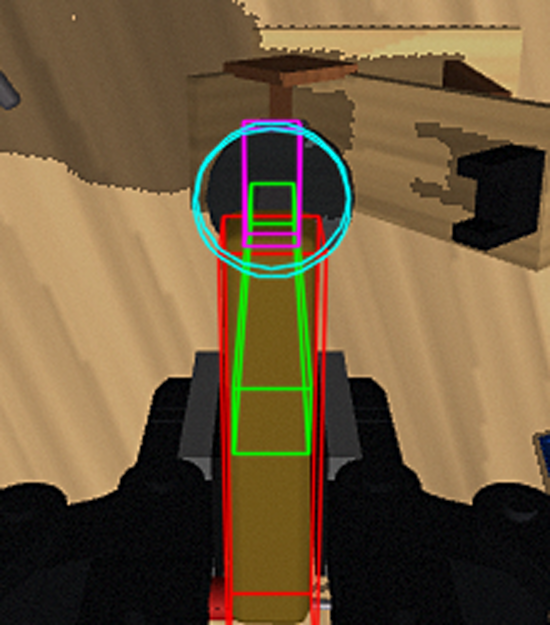

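View pics/w7b.png

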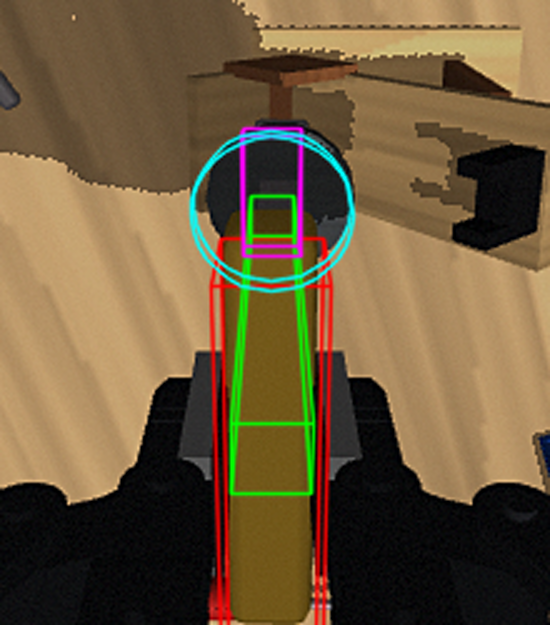

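```bash
cat > fit.py <<'E'
from h import *
from scipy.optimize import least_squares
from scipy.spatial.transform import Rotation as Ro
def fit(c,s,corn,coll):
    # corn: px of handle top-face corners at (+x?,..) list of (local pt, px); coll: (left u,right u,top v)
    y,m=yaw(s["eef_rot"]); R0=studR(y-90,0); g0=s["ee_pos"]+[0,0,8]
    L=np.array([p for p,_ in corn],float);U=np.array([u for _,u in corn],float)
    th=np.linspace(0,2*np.pi,73); C=np.r_[np.c_[26*np.cos(th),26*np.sin(th),0*th],np.c_[26*np.cos(th),26*np.sin(th),0*th+8]]
    def pose(q):
        R=R0@Ro.from_rotvec(q[3:]).as_matrix(); return g0+q[:3]-R@[0,0,149],R
    def f(q):
        o,R=pose(q); a=(proj(c,L@R.T+o)-U).ravel(); b=proj(c,C@R.T+o)
        return np.r_[a,b[:,0].min()-coll[0],b[:,0].max()-coll[1],b[:,1].min()-coll[2],q[3:]*2]
    r=least_squares(f,np.zeros(6)); print("handle offset world",r.x[:3].round(1),"rot deg stud xyz",np.degrees(r.x[3:]).round(1),"res",r.fun.round(1))
    return pose(r.x)
if __name__=="__main__":
    c=get_calibration("wrist"); s=get_state()
    # stud y points along? choose via projection
    im=cv2.imread("pics/w7.png")
    y,m=yaw(s["eef_rot"]); R0=studR(y-90,0); g=s["ee_pos"]+[0,0,8]
    P=[(-8,40,158),(8,40,158),(8,-40,158),(-8,-40,158)]
    print(proj(c,(np.array(P)-[0,0,149])@R0.T+g).round())
    corn=list(zip(P,[(240.5,185),(277,185),(274,348),(241.5,348)]))
    o,R=fit(c,s,corn,(232.7,291.7,150.5))
    b=read_camera("wrist")[:,:,::-1].copy(); drawstud(b,c,o,R); crop(b,150,100,220,250,2.5,"pics/w8.png")
    c=get_calibration("side"); b=read_camera("side")[:,:,::-1].copy(); b=cv2.resize(b,None,fx=4,fy=4,interpolation=cv2.INTER_CUBIC); drawstud(b,c,o,R,4); cv2.imwrite("pics/s8.png",b[300:750,900:1300])
E
python3 fit.py
```

```text
[[237. 201.]
 [280. 201.]
 [276. 367.]
 [241. 367.]]
handle offset world [  0.7   1.6 -10.8] rot deg stud xyz [-2.3 -1.3 -0.3] res [-1.6 -0.   1.5  0.4  0.7  0.1 -0.6 -0.7 -0.3  0.3  0.4 -0.1 -0.  -0. ]
```

View pics/w8.png

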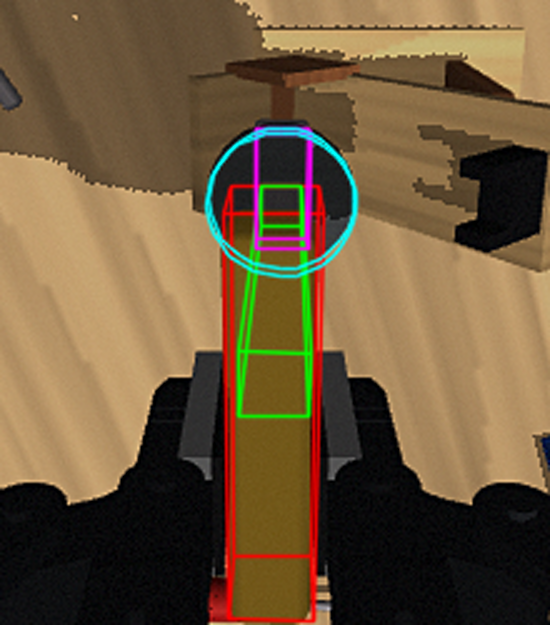

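View pics/s8.png

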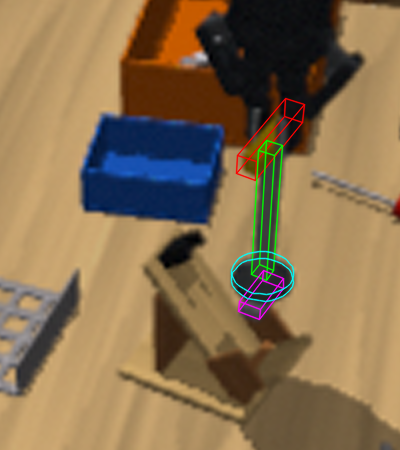

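```bash
python3 -m creep '0.9 0 0 -30 0; 0.9 30 0 -50 -3; 0.9 75 -1 -50 -6; 0.9 120 -2 -50 -10; 0.9 165 -3 -50 -14; 0.9 210 -3 -50 -18; 0.9 255 -4 -50 -22; 0.9 290 -5 -50 -23'
python3 -m creep '0.9 16 -7 0 0; 0.9 16 -7 0 0; 0.9 16 -7 0 0'
python3 - <<'E'
from h import *
s=get_state();print(s["ee_pos"],s["force"],yaw(s["eef_rot"])[0],s["t"],s["joint_pos"])
im=read_camera("wrist"); cv2.imwrite("pics/w9.png",im[:,:,::-1])
im=read_camera("side");crop(im,190,100,120,150,4,"x.png"); a=cv2.imread("x.png")[:,:,::-1];cv2.imwrite("pics/s9.png",a)
E
```

```text
t: 8.75
ee_pos: [592.1, 102.1, 329.4]
eef_rot: [0.672, 0.74, -0.001, -0.001]
force: [0.5, -1.0, -3.7]
grip_width: 14.2
t: 9.05
ee_pos: [583.2, 114.4, 330.3]
eef_rot: [0.673, 0.739, -0.001, -0.0]
force: [-0.2, -0.4, -4.5]
grip_width: 14.6
[583.23562887 114.40138571 330.26606268] [-0.1842973  -0.4284235  -4.45409251] 95.3453927465411 9.05 [ 8.75710933e-02  4.25354816e-01  3.78927211e-01  1.52638460e+00
 -1.15554316e-03  1.56507504e+00]
```

View pics/w9.png

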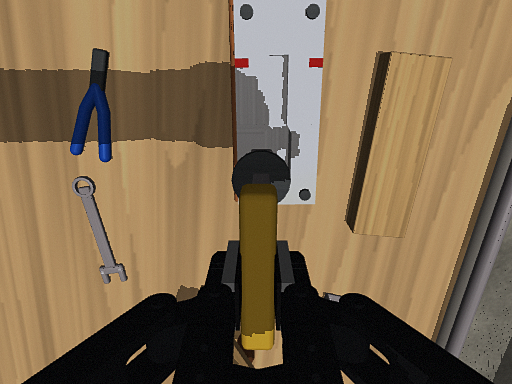

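View pics/s9.png

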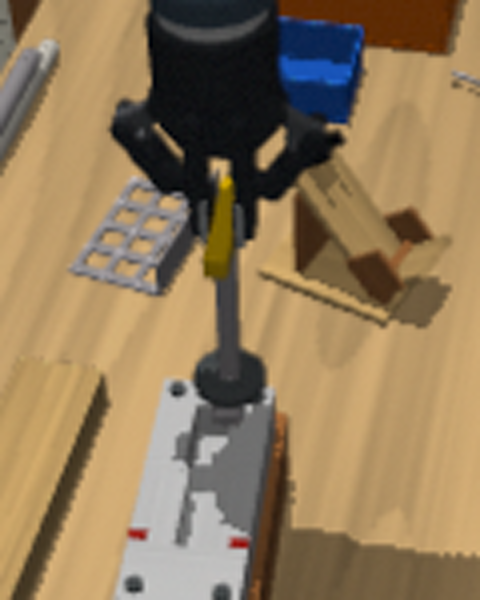

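Run:
```python
from h import *
c=get_calibration("wrist")
im=cv2.imread("pics/w9.png"); h=cv2.cvtColor(im,cv2.COLOR_BGR2HSV)
m=(((h[...,0]<5)|(h[...,0]>174))&(h[...,1]>170)&(h[...,2]>90)).astype(np.uint8); m[120:]=0
n,l,st,ce=cv2.connectedComponentsWithStats(m); 
C=[ce[i] for i in range(1,n) if st[i,4]>20]; W=[unproj(c,u,124) for u in C]; print(C,np.round(W,1))
mid=(W[0]+W[1])/2; print("mid",mid, "pred station",[590.8,212.4])
for u in((246,11),(312,11),(304,194)): print(u,unproj(c,u,124).round(1))
crop(im,220,0,120,210,2.8,"pics/w9z.png")
print(proj(c,[[599.7,117.8,124],[590.8,212.4,124]]))
```

```text
[array([240.96190476,  62.54285714]), array([315.71311475,  62.08196721])] [[558.8 207.3 124. ]
 [629.8 214.2 124. ]]
mid [594.28417446 210.76427578 124.        ] pred station [590.8, 212.4]
(246, 11) [560.1 251.5 124. ]
(312, 11) [620.  256.9 124. ]
(304, 194) [636.8  80.5 124. ]
[[273.62537496 157.57659483]
 [274.87801051  60.12766805]]
```

View pics/w9z.png

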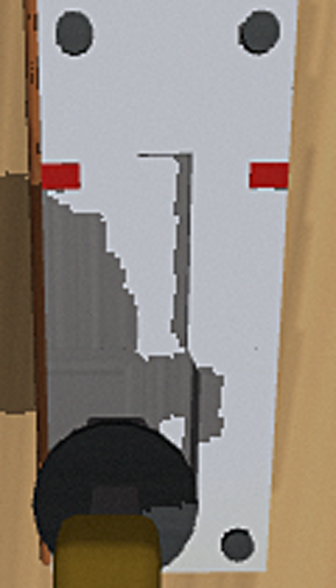

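```bash
python3 -m creep '0.9 4 16 0 0; 0.9 4 16 10 0; 0.9 4 16 18 0; 0.9 4 16 18 0'
python3 - <<'E'
from h import *
s=get_state();print(s["ee_pos"],s["force"],yaw(s["eef_rot"])[0],s["t"])
c=get_calibration("wrist");im=read_camera("wrist")[:,:,::-1].copy(); cv2.imwrite("pics/w10.png",im); crop(im,200,0,130,200,3,"pics/w10z.png")
im=read_camera("side")[:,:,::-1].copy();cv2.imwrite("pics/s10r.png",im);crop(im,200,120,100,130,4.5,"pics/s10.png")
E
```

```text
t: 9.55
ee_pos: [598.7, 119.1, 311.5]
eef_rot: [0.674, 0.739, -0.001, -0.001]
force: [-0.0, 1.2, -3.7]
grip_width: 14.4
[598.71418407 119.10223974 311.53548765] [-0.03213689  1.17993548 -3.65493641] 95.24058275279008 9.55
```

View pics/w10z.png

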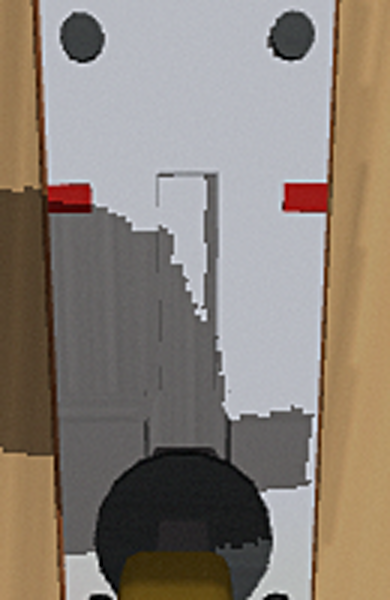

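View pics/s10.png

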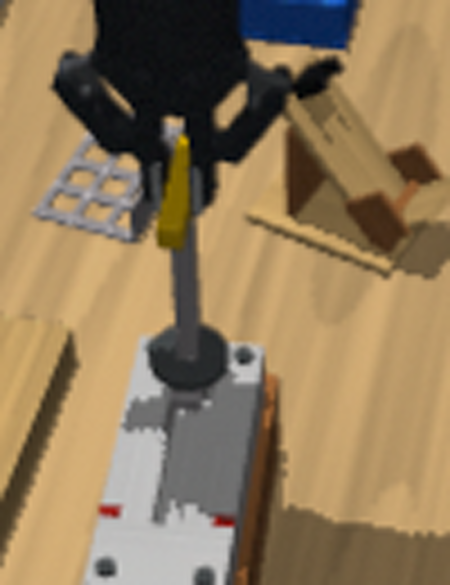

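Run:
```python
from h import *
c=get_calibration("wrist")
e=unproj(c,(200+188/3,417/3),124); st=[unproj(c,(200+u/3,v/3),124) for u,v in((69,198),(305,197))]; en=unproj(c,(200+187/3,174/3),124)
print("edge",e,"marks",st,"end",en)
yd=np.array([-.094,.9956,0])
mid=(st[0]+st[1])/2; print("along: end-mid",(en-mid)@yd,"edge-mid",(e-mid)@yd,"(exp 7,-68)")
for z in (147,148+0): print("headtip",unproj(c,(200+185/3,149),z))
print("collar front top z",unproj(c,(261.5,150.5),160))
xd=np.array([.9956,.094,0])
w=mid-95*yd; print("window",w)
h=unproj(c,(200+185/3,149),147); print("head centre rel window along y",(h-w)@yd-22,"x",(h-w)@xd)
```

```text
edge [601.21305705 145.46361365 124.        ] marks [array([558.98258666, 208.45473656, 124.        ]), array([630.03250182, 215.20783519, 124.        ])] end [593.88696708 218.4135524  124.        ]
along: end-mid 6.611638805667185 edge-mid -66.70597266775376 (exp 7,-68)
headtip [600.46973177 140.40279423 147.        ]
headtip [600.4388111  140.61398849 148.        ]
collar front top z [600.04893386 141.81118707 160.        ]
window [603.43754424 117.24928587 124.        ]
head centre rel window along y 1.330607294692797 x -0.7783243079310753
```

```bash
python3 -m creep '0.9 -1 1 6 0; 0.9 -1 1 12 0; 0.9 -1 1 18 0; 0.9 -1 1 23 0; 0.9 -1 1 26 0; 0.9 -1 1 26 0'
python3 - <<'E'
from h import *
s=get_state();print(s["ee_pos"],s["force"],s["ft_torque"],s["t"])
im=read_camera("side")[:,:,::-1].copy();crop(im,200,120,100,130,4.5,"pics/s11.png")
im=read_camera("wrist")[:,:,::-1].copy(); crop(im,200,0,130,200,3,"pics/w11z.png")
E
```

```text
t: 10.25
ee_pos: [600.3, 119.3, 286.4]
eef_rot: [0.673, 0.739, -0.001, -0.0]
force: [-0.1, -0.4, -3.7]
grip_width: 14.6
[600.28098869 119.33152788 286.35480392] [-0.07416111 -0.44600939 -3.65297347] [ 0.01066871  0.01816417 -0.03126018] 10.25
```

View pics/s11.png

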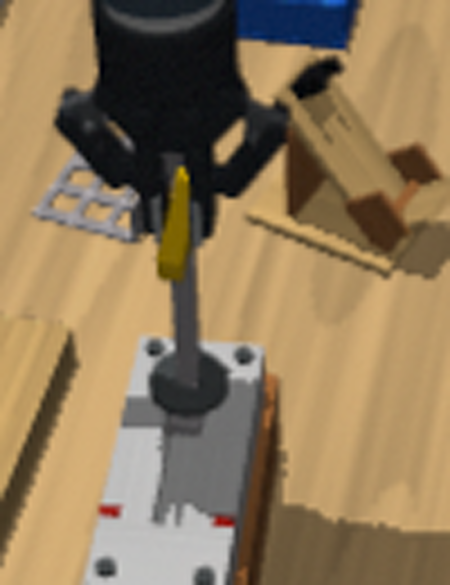

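View pics/w11z.png

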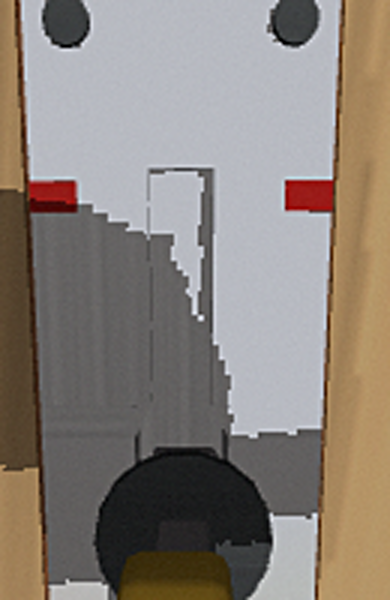

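```bash
python3 -m creep '0.9 0 -1 4 0; 0.9 0 -1 7 0; 0.9 0 -1 9 0; 0.9 0 -1 9 0'; python3 -m creep '0.9 0 0 2 0; 0.9 0 0 2 0'
python3 - <<'E'
from h import *
s=get_state();print(s["ee_pos"],s["force"],s["ft_torque"],s["t"])
im=read_camera("side")[:,:,::-1].copy();crop(im,200,120,100,130,4.5,"pics/s12.png")
im=read_camera("wrist")[:,:,::-1].copy(); crop(im,200,0,130,200,3,"pics/w12z.png")
E
```

```text
t: 10.75
ee_pos: [599.4, 119.2, 277.6]
eef_rot: [0.673, 0.739, -0.0, -0.0]
force: [0.2, -0.4, -3.3]
grip_width: 14.4
t: 10.95
ee_pos: [599.6, 119.2, 275.9]
eef_rot: [0.673, 0.739, -0.0, -0.0]
force: [-0.2, -0.4, -4.4]
grip_width: 14.4
[599.62371371 119.21270927 275.90643222] [-0.23475752 -0.35948863 -4.42050768] [ 0.00168006  0.04167978 -0.10135218] 10.95
```

View pics/s12.png

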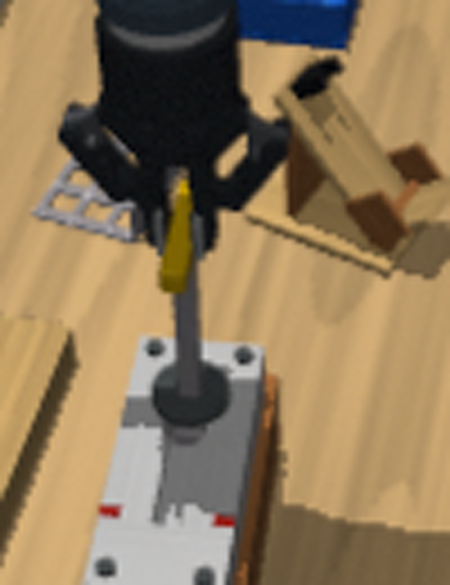

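View pics/w12z.png

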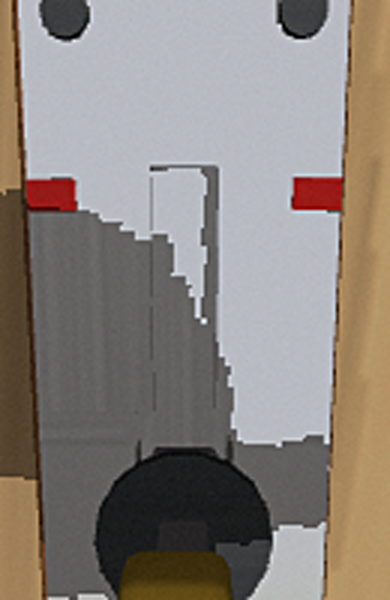

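```bash
python3 -m creep '0.9 0 0 3 0; 0.9 0 0 6 0; 0.9 0 0 6 0'; python3 -m creep '0.9 0 0 3 0; 0.9 0 0 3 0';python3 -m creep '0.9 0 0 3 0; 0.9 0 0 3 0'
```

```text
t: 11.35
ee_pos: [601.9, 119.4, 274.7]
eef_rot: [0.673, 0.739, 0.003, 0.003]
force: [-0.5, -0.9, 12.5]
grip_width: 14.4
t: 11.55
ee_pos: [602.7, 119.3, 274.6]
eef_rot: [0.674, 0.739, 0.005, 0.005]
force: [-2.6, -0.6, 22.4]
grip_width: 14.5
t: 11.75
ee_pos: [603.0, 119.2, 274.5]
eef_rot: [0.674, 0.739, 0.006, 0.006]
force: [-6.1, -2.2, 35.7]
grip_width: 14.4
```

```bash
python3 -m creep '0.9 0 0 -8 0; 0.9 0 0 -10 0; 0.9 0 0 -10 0'
python3 - <<'E'
from h import *
im=read_camera("side")[:,:,::-1].copy();crop(im,210,160,60,80,7,"pics/s13.png")
im=read_camera("wrist")[:,:,::-1].copy(); cv2.imwrite("pics/w13.png",im)
E
```

```text
t: 12.05
ee_pos: [600.4, 119.2, 274.7]
eef_rot: [0.674, 0.739, 0.001, 0.001]
force: [0.0, -0.8, 5.9]
grip_width: 14.6
```

View pics/s13.png

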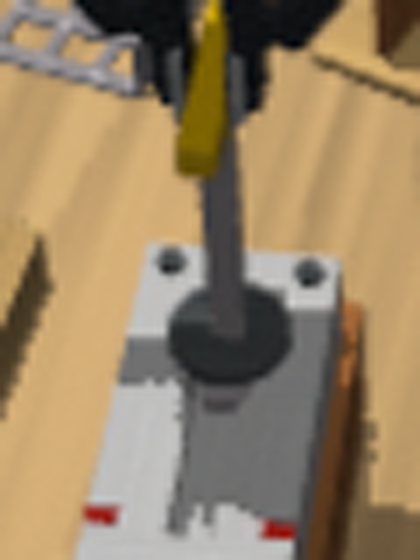

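View pics/w13.png

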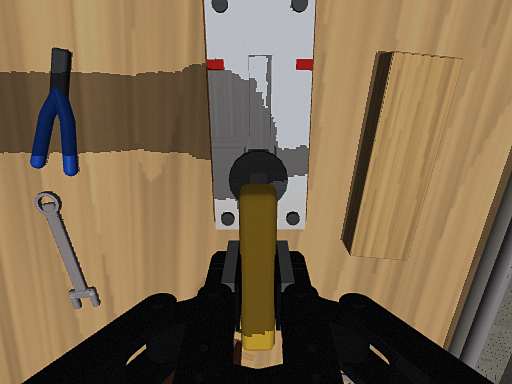

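```bash
cat > sov.py <<'E'
from h import *
import sys
x,y,z,yw,t=map(float,sys.argv[1:6])
c=get_calibration("side"); im=read_camera("side")[:,:,::-1].copy(); k=7
a=cv2.resize(im,None,fx=k,fy=k,interpolation=cv2.INTER_CUBIC); r=a[130*k:240*k,205*k:275*k].copy()
drawstud(a,c,np.array([x,y,z]),studR(yw,t),k); a=a[130*k:240*k,205*k:275*k]
o=np.hstack([r,a]); o=cv2.resize(o,None,fx=.77,fy=.77); cv2.imwrite(sys.argv[6],o)
E
python3 sov.py 600 117 124 5.4 -1 pics/s14.png; python3 sov.py 600 117 136 5.4 -1 pics/s15.png
```

```text
(no output)
```

View pics/s14.png

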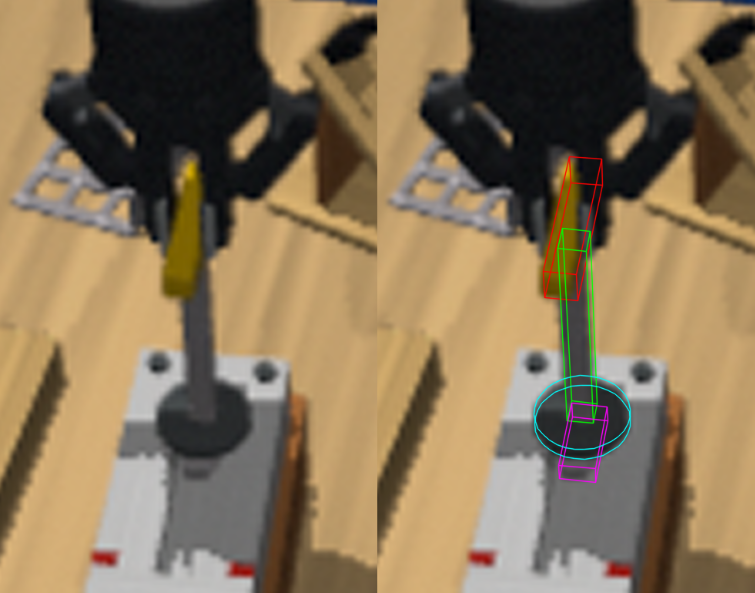

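View pics/s15.png

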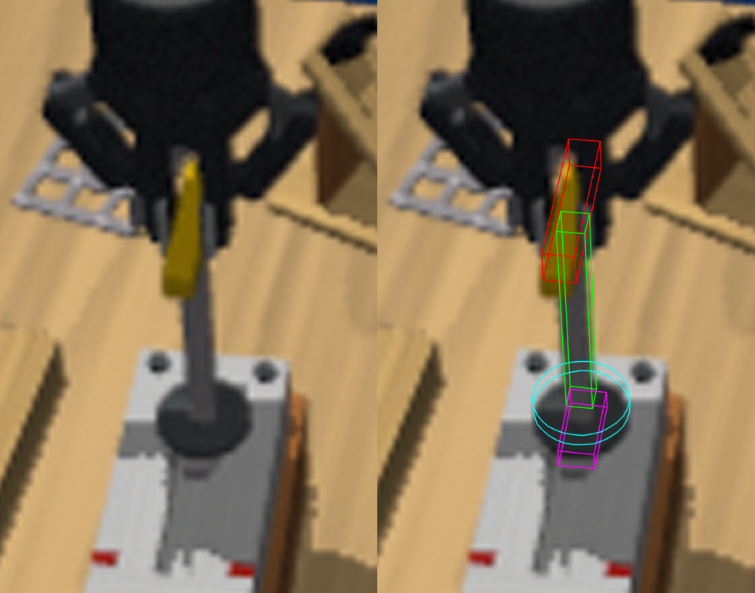

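```bash
python3 -m creep '0.7 0 0 0 0; 0.5 0 0 0 0; 0.3 0 0 0 0; 0.3 0 0 0 0; 0.3 0 0 0 0; 0.3 0 0 0 0'
python3 sov.py 600 117 124 5.4 0 pics/s16.png
python3 - <<'E'
from h import *
im=read_camera("wrist")[:,:,::-1].copy(); cv2.imwrite("pics/w16.png",im)
for l in ["stud_handle","stud","station","window"]:
    for n in("wrist","side","top"):
        if l=="stud_handle" and n!="wrist": read_camera(n)
        print(n,l,[( [round(v) for v in d["point"]],round(d["p"],2)) for d in spot_point(n,l)])
E
```

```text
t: 12.85
ee_pos: [599.7, 119.2, 274.0]
eef_rot: [0.673, 0.739, -0.0, -0.0]
force: [0.3, -0.1, 0.1]
grip_width: 59.8
wrist stud_handle [([603, 116, 274], 0.79)]
side stud_handle [([325, 378, 10], 0.81), ([601, 118, 273], 0.57)]
top stud_handle [([322, 379, 9], 0.84)]
wrist stud [([604, 116, 124], 0.63)]
side stud [([454, 304, 25], 0.9), ([600, 122, 121], 0.62), ([506, 516, 1], 0.21)]
top stud [([453, 308, 28], 0.73)]
wrist station [([596, 209, 124], 0.78)]
side station [([596, 213, 123], 0.97)]
top station []
wrist window [([604, 117, 274], 0.31)]
side window [([602, 118, 127], 0.9)]
top window [([602, 114, 125], 0.87)]
```

View pics/s16.png

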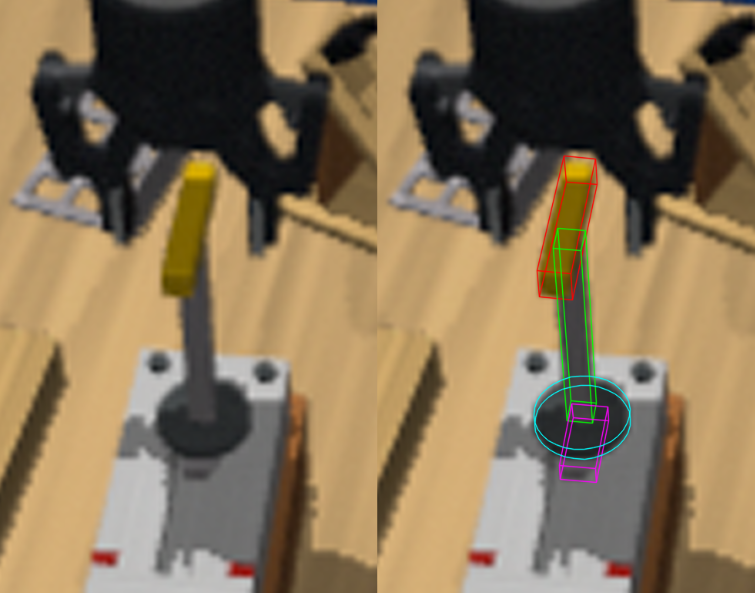

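View pics/w16.png

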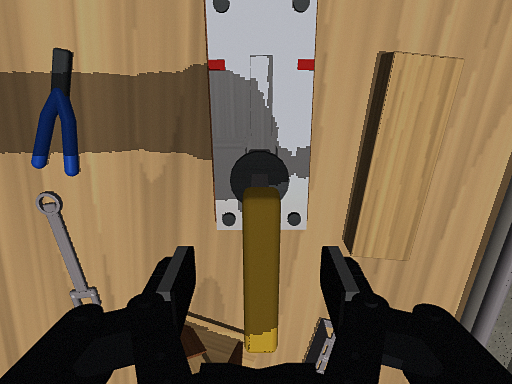

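```bash
python3 -m creep '0.3 -1 1.5 4 0; 0.3 -1 1.5 8 0; 0.6 -1 1.5 8 0; 0.9 -1 1.5 8 0; 0.9 -1 1.5 8 0; 0.9 -1 1.5 8 0' 50
python3 -m creep '0.9 5 0 0 0; 0.9 12 0 0 0; 0.9 20 0 0 0; 0.9 28 0 0 0; 0.9 35 0 0 0; 0.9 35 0 0 0'
python3 sov.py 596.5 150 124 5.4 0 pics/s17.png
```

```text
t: 14.25
ee_pos: [601.4, 118.4, 266.3]
eef_rot: [0.673, 0.739, 0.0, 0.0]
force: [0.2, 0.2, -0.2]
grip_width: 15.4
t: 14.85
ee_pos: [598.2, 154.4, 266.5]
eef_rot: [0.673, 0.74, 0.0, 0.0]
force: [1.0, -3.8, 5.0]
grip_width: 15.2
```

View pics/s17.png

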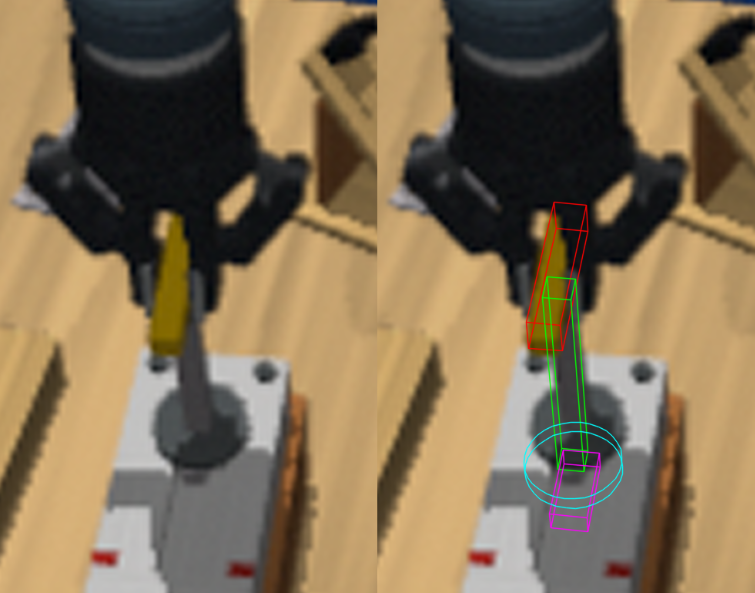

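```bash
python3 -m creep '0.9 -10 0 0 0; 0.9 -20 0 0 0; 0.9 -27 0 0 0; 0.9 -27 0 0 0' 50
python3 -m creep '0.7 0 0 0 0; 0.5 0 0 0 0; 0.5 0 0 0 0; 0.5 0 0 0 0'
python3 sov.py 599 127 124 5.4 0 pics/s18.png
```

```text
t: 15.3
ee_pos: [600.5, 127.0, 266.0]
eef_rot: [0.674, 0.739, 0.001, -0.001]
force: [0.1, 2.8, 2.5]
grip_width: 15.2
t: 15.7
ee_pos: [600.3, 126.3, 265.6]
eef_rot: [0.673, 0.739, -0.001, -0.0]
force: [0.0, -0.2, 1.0]
grip_width: 43.1
```

View pics/s18.png

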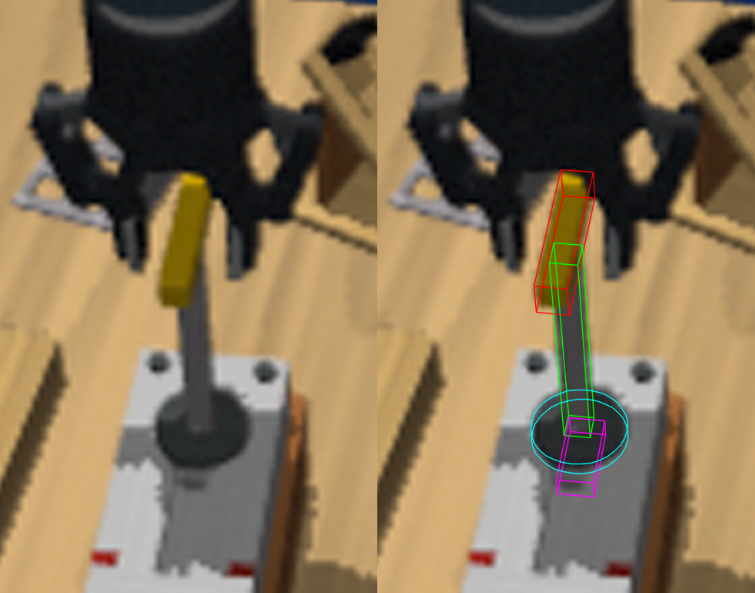

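```bash
python3 -m creep '0.7 0 0.5 0 0; 0.9 0 0.5 0 0; 0.9 0 0.5 0 0; 0.9 0 0.5 -2.5 0; 0.9 0 0.5 -2.5 0' 120
python3 -m creep '0.9 5 0 0 0; 0.9 12 0 0 0; 0.9 20 0 0 0; 0.9 28 0 0 0; 0.9 28 0 0 0'
python3 sov.py 597 152 126 5.4 0 pics/s19.png
```

```text
t: 16.25
ee_pos: [600.6, 126.3, 268.0]
eef_rot: [0.673, 0.739, -0.001, -0.0]
force: [0.2, 0.3, -4.1]
grip_width: 13.7
t: 16.75
ee_pos: [598.2, 155.8, 268.5]
eef_rot: [0.673, 0.74, 0.0, -0.0]
force: [-0.3, -0.5, -4.2]
grip_width: 14.0
```

View pics/s19.png

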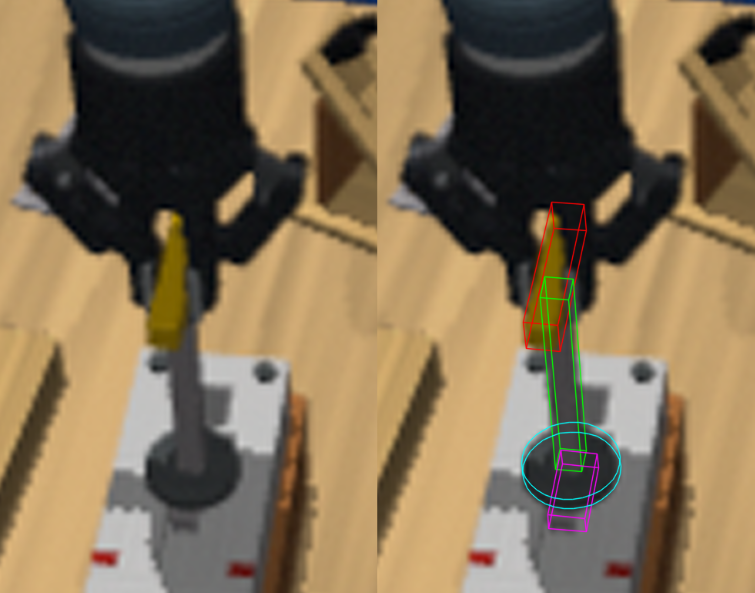

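```bash
python3 -m creep '0.9 7 0 0 0; 0.9 15 0 0 0; 0.9 23 0 0 0; 0.9 30 0 0 0; 0.9 38 0 0 0; 0.9 38 0 0 0'
python3 sov.py 593.5 190 126 5.4 0 pics/s20.png
```

```text
t: 17.4
ee_pos: [594.7, 193.4, 268.5]
eef_rot: [0.673, 0.74, 0.0, -0.0]
force: [-0.0, -0.5, -3.7]
grip_width: 13.8
```

View pics/s20.png

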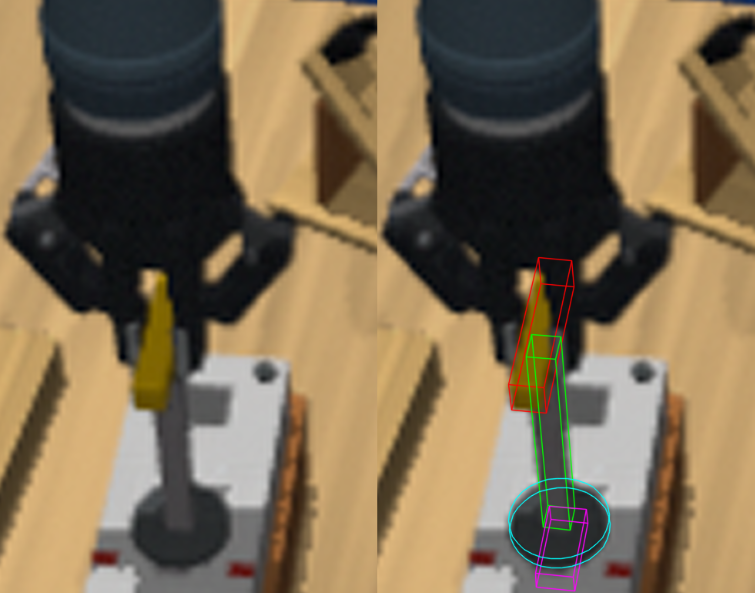

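```bash
python3 -m creep '0.9 6 0 0 0; 0.9 12 0 0 0; 0.9 17 0 0 0; 0.9 17 0 0 0'; python3 -m creep '0.9 2 0 0 0; 0.9 2 0 0 0'; python3 -m creep '0.9 2 0 0 0; 0.9 2 0 0 0'
python3 sov.py 592 212 126 5.4 0 pics/s21.png
python3 - <<'E'
from h import *
im=read_camera("wrist")[:,:,::-1].copy(); crop(im,180,0,160,200,3,"pics/w21.png")
E
```

```text
t: 17.85
ee_pos: [593.2, 209.8, 268.6]
eef_rot: [0.673, 0.74, 0.0, -0.0]
force: [-0.2, 0.1, -4.5]
grip_width: 14.2
t: 18.05
ee_pos: [593.1, 211.1, 268.6]
eef_rot: [0.673, 0.739, -0.0, 0.0]
force: [-0.2, 0.1, -3.5]
grip_width: 14.0
t: 18.25
ee_pos: [592.9, 213.1, 268.6]
eef_rot: [0.673, 0.739, 0.0, 0.0]
force: [0.2, 0.3, -3.8]
grip_width: 14.0
```

View pics/s21.png

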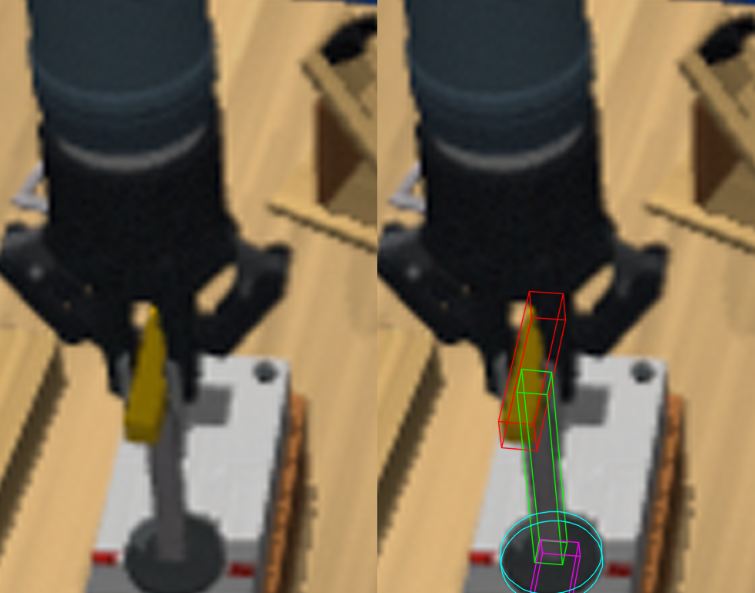

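View pics/w21.png

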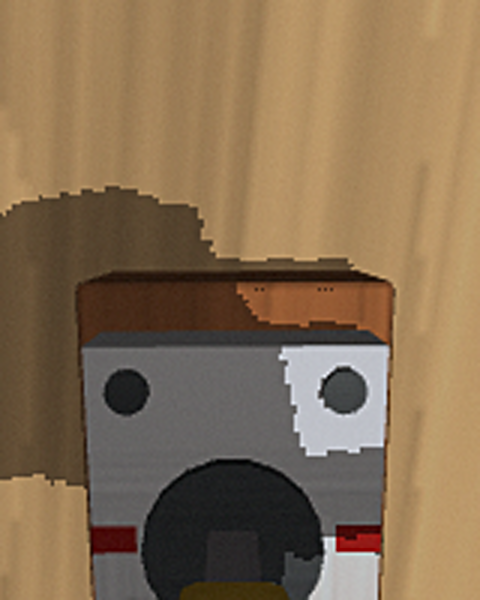

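```bash
cat > rel.py <<'E'
from h import *
import sys
a=[float(v) for v in sys.argv[1:]]  # mark L uv, mark R uv, collar front uv, ztop
c=get_calibration("wrist"); yd=np.array([-.094,.9956,0]);xd=np.array([.9956,.094,0])
W=[unproj(c,a[0:2],124),unproj(c,a[2:4],124)]; m=(W[0]+W[1])/2
f=unproj(c,a[4:6],a[6]); print(W,"mid",m.round(1),"front",f.round(1),"stud along past station",(f-m)@yd-26,"across",(f-m)@xd)
E
python3 rel.py $(python3 -c "print(180+113/3,540/3,180+360/3,540/3,180+232/3,460/3,134)")
```

```text
[array([558.13126278, 207.46581789, 124.        ]), array([629.75596001, 214.06460847, 124.        ])] mid [593.9 210.8 124. ] front [590.3 236.5 134. ] stud along past station 0.015933026793629068 across -1.237715243567381
```

```bash
python3 -m creep '0.9 1.5 0 0 0; 0.9 1.5 0 0 0; 0.9 1.5 0 0 0';  python3 -m creep '0.9 1.5 0 0 0; 0.9 1.5 0 0 0; 0.9 1.5 0 0 0'
```

```text
t: 18.65
ee_pos: [592.8, 214.5, 268.6]
eef_rot: [0.673, 0.739, -0.0, 0.0]
force: [-0.2, -0.5, -4.0]
grip_width: 13.8
t: 18.95
ee_pos: [592.7, 215.8, 268.6]
eef_rot: [0.673, 0.739, -0.0, 0.0]
force: [-0.4, 0.0, -3.7]
grip_width: 13.8
```

```bash
python3 -m creep '0.9 1.5 0 0 0; 0.9 1.5 0 0 0; 0.9 1.5 0 0 0';  python3 -m creep '0.9 1.5 0 0 0; 0.9 1.5 0 0 0; 0.9 1.5 0 0 0'
python3 - <<'E'
from h import *
im=read_camera("wrist")[:,:,::-1].copy(); crop(im,180,0,160,200,3,"pics/w22.png")
E
```

```text
t: 19.25
ee_pos: [592.6, 217.0, 268.6]
eef_rot: [0.674, 0.739, -0.0, 0.0]
force: [0.2, -2.8, -3.1]
grip_width: 14.2
t: 19.55
ee_pos: [592.5, 218.4, 268.6]
eef_rot: [0.674, 0.739, -0.0, 0.001]
force: [0.2, -5.0, -3.9]
grip_width: 14.2
```

View pics/w22.png

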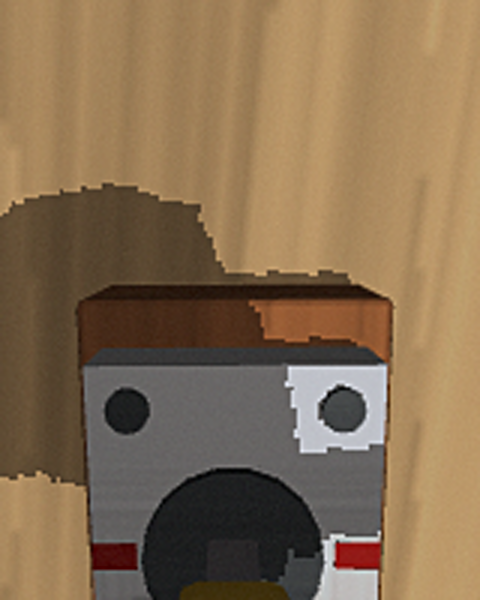

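```bash
python3 -m creep '0.9 -3 0 1 0; 0.9 -3 0 1 0; 0.9 -3 0 1 0'; python3 -m creep '0.9 -0.2 -0.3 0 -8; 0.9 -0.4 -0.7 0 -16; 0.9 -0.7 -1.1 0 -24; 0.9 -0.9 -1.4 0 -32; 0.9 -1.2 -1.7 0 -40; 0.9 -1.5 -2.0 0 -48; 0.9 -1.5 -2.0 0 -48'
python3 - <<'E'
from h import *
s=get_state(); print(s["ee_pos"],yaw(s["eef_rot"])[0],s["force"],s["ft_torque"])
im=read_camera("wrist")[:,:,::-1].copy(); cv2.imwrite("pics/w23.png",im)
E
python3 sov.py 592 213 126 53 0 pics/s23.png
```

```text
t: 19.9
ee_pos: [592.7, 216.4, 267.7]
eef_rot: [0.673, 0.739, 0.0, -0.0]
force: [0.3, -2.2, -3.4]
grip_width: 13.9
t: 20.6
ee_pos: [591.1, 214.9, 267.6]
eef_rot: [0.315, 0.949, 0.001, 0.0]
force: [0.7, -1.3, -5.0]
grip_width: 14.0
[591.07170148 214.92937278 267.60122988] 143.3293844267083 [ 0.74398617 -1.28111269 -5.03920397] [-0.39933997 -0.29608519 -0.01762309]
```

View pics/s23.png

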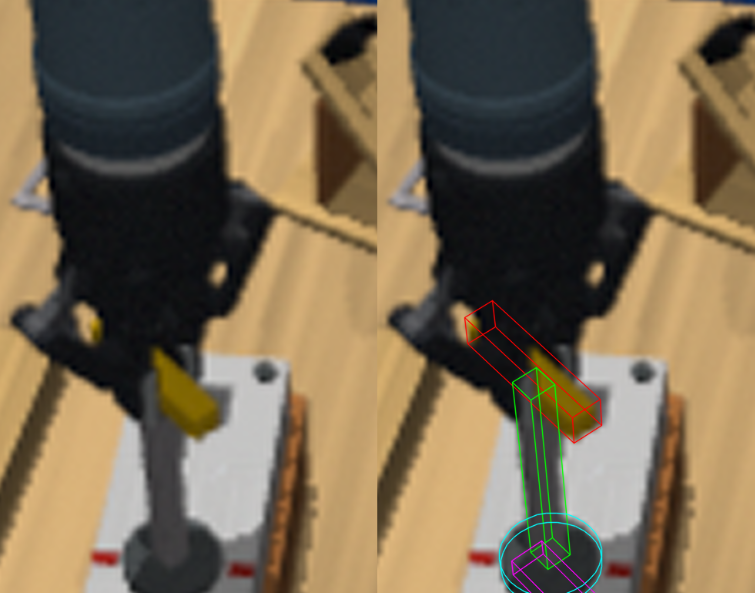

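View pics/w23.png

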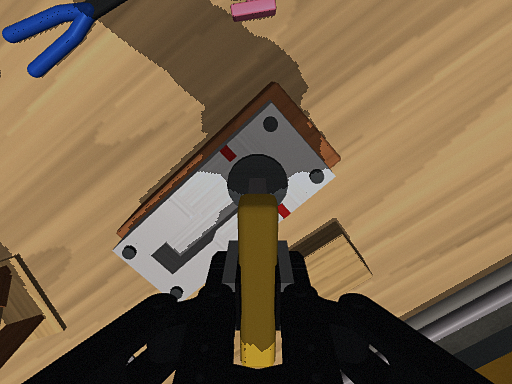

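```bash
python3 -m creep '0.9 -0.2 -0.4 0 -8; 0.9 -0.3 -0.8 0 -16; 0.9 -0.4 -1.1 0 -24; 0.9 -0.6 -1.5 0 -32; 0.9 -0.7 -1.7 0 -38; 0.9 -0.7 -1.7 0 -42; 0.9 -0.7 -1.7 0 -42'
python3 - <<'E'
from h import *
s=get_state(); print(s["ee_pos"],yaw(s["eef_rot"])[0],s["force"],s["ft_torque"],s["joint_pos"][5])
im=read_camera("wrist")[:,:,::-1].copy(); cv2.imwrite("pics/w24.png",im)
E
python3 sov.py 592 212.5 125 95.4 0 pics/s24.png
```

```text
t: 21.4
ee_pos: [590.4, 212.9, 267.5]
eef_rot: [-0.046, 0.999, 0.0, -0.0]
force: [1.4, -1.3, -4.8]
grip_width: 13.9
[590.3572637  212.89012952 267.5379825 ] -174.7825165965243 [ 1.38770046 -1.28007635 -4.8276056 ] [-0.35067917 -0.22707124 -0.05177384] 0.15367955375842915
```

View pics/s24.png

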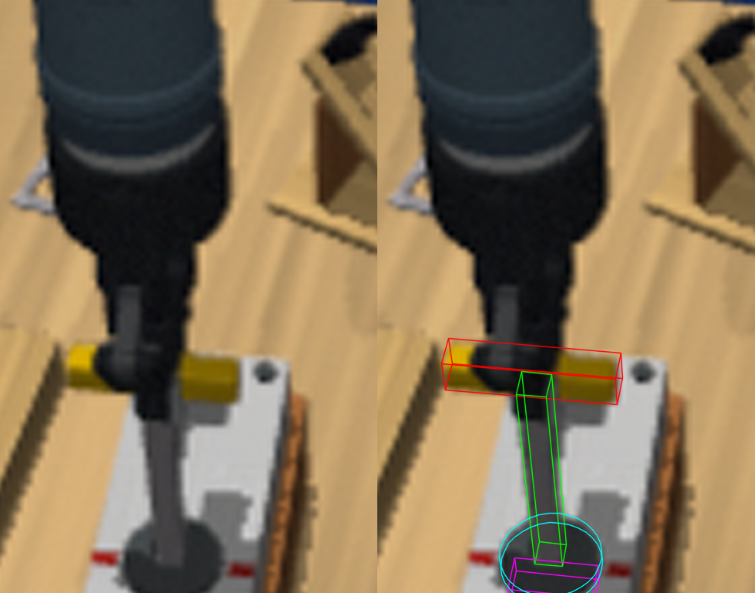

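View pics/w24.png

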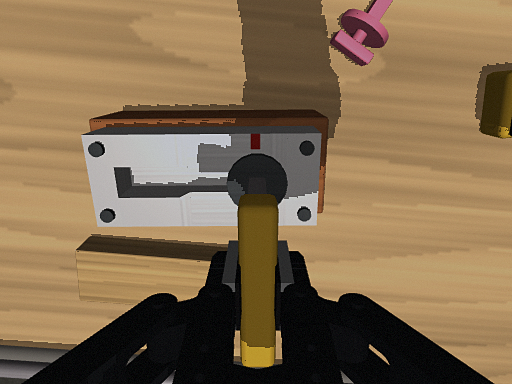

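```bash
python3 -m creep '0.9 0 0 1 0; 0.9 0 0 2 0; 0.9 0 0 2 0; 0.9 0 0 2 0'; python3 -m creep '0.7 0 0 0 0; 0.5 0 0 0 0; 0.3 0 0 0 0; 0.1 0 0 0 0; 0.1 0 0 0 0; 0.1 0 0 0 0'
python3 -m creep '0.1 0 0 -20 0; 0.1 0 0 -50 0; 0.1 0 0 -90 0; 0.1 0 0 -90 0'
python3 - <<'E'
from h import *
s=get_state(); print(s["ee_pos"],s["force"])
im=read_camera("wrist")[:,:,::-1].copy(); cv2.imwrite("pics/w25.png",im)
E
python3 sov.py 592 212.5 124 95.4 0 pics/s25.png
```

```text
t: 21.9
ee_pos: [590.4, 212.7, 266.4]
eef_rot: [-0.046, 0.999, 0.0, 0.001]
force: [-1.1, -0.8, 2.7]
grip_width: 13.9
t: 22.5
ee_pos: [590.4, 212.6, 265.6]
eef_rot: [-0.046, 0.999, -0.0, 0.0]
force: [0.8, 0.5, -0.1]
grip_width: 76.9
t: 22.9
ee_pos: [592.1, 213.0, 361.7]
eef_rot: [-0.046, 0.999, 0.001, 0.005]
force: [1.2, 0.4, 0.3]
grip_width: 76.8
[592.07242751 213.00980244 361.74285877] [1.23622893 0.40363202 0.34856243]
```

View pics/s25.png

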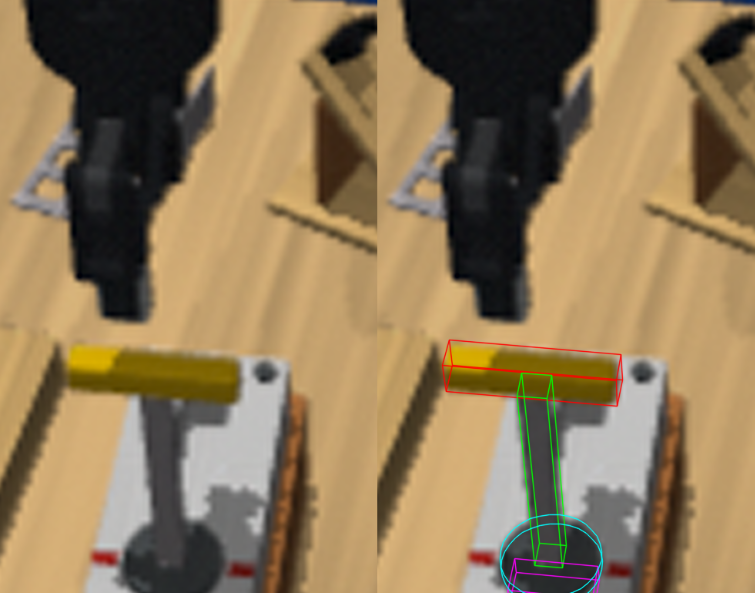

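View pics/w25.png

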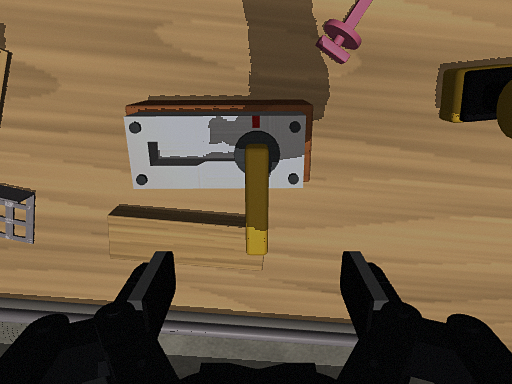

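Run:
```python
from h import *
s=get_state(); print(s["ee_pos"],s["force"],s["t"])
im=read_camera("wrist")[:,:,::-1].copy(); c=get_calibration("wrist")
h=cv2.cvtColor(im,cv2.COLOR_BGR2HSV)
m=(((h[...,0]<5)|(h[...,0]>174))&(h[...,1]>170)&(h[...,2]>60)).astype(np.uint8); 
n,l,st,ce=cv2.connectedComponentsWithStats(m)
print([(ce[i].round(1),st[i,4]) for i in range(1,n) if st[i,4]>8])
crop(im,120,80,200,120,4,"pics/w26.png")
b=im.copy(); k=4; a=cv2.resize(b,None,fx=k,fy=k,interpolation=cv2.INTER_CUBIC); drawstud(a,c,np.array([594,211,124.]),studR(95.4,0),k); cv2.imwrite("pics/w27.png",a[80*k:270*k,160*k:330*k][:, :])
```

```text
[591.23392171 212.7672167  356.75574832] [0.45454871 0.86783469 0.17463455] 23.0
[(array([256.1, 124.6]), np.int32(80))]
```

View pics/w26.png

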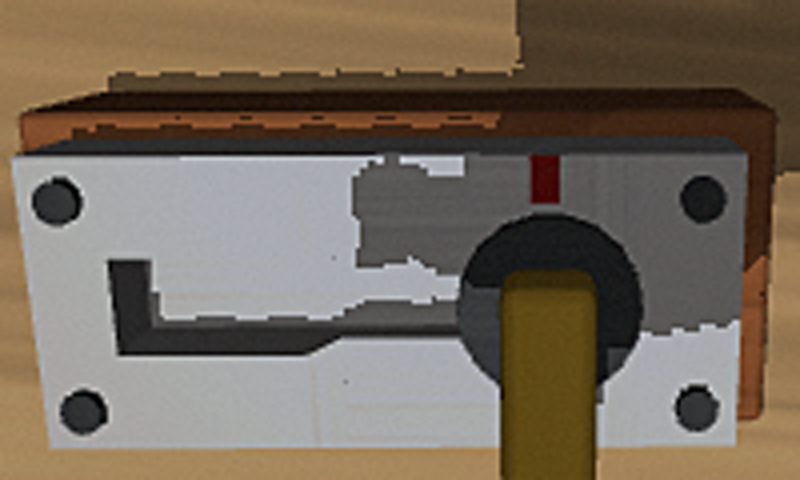

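View pics/w27.png

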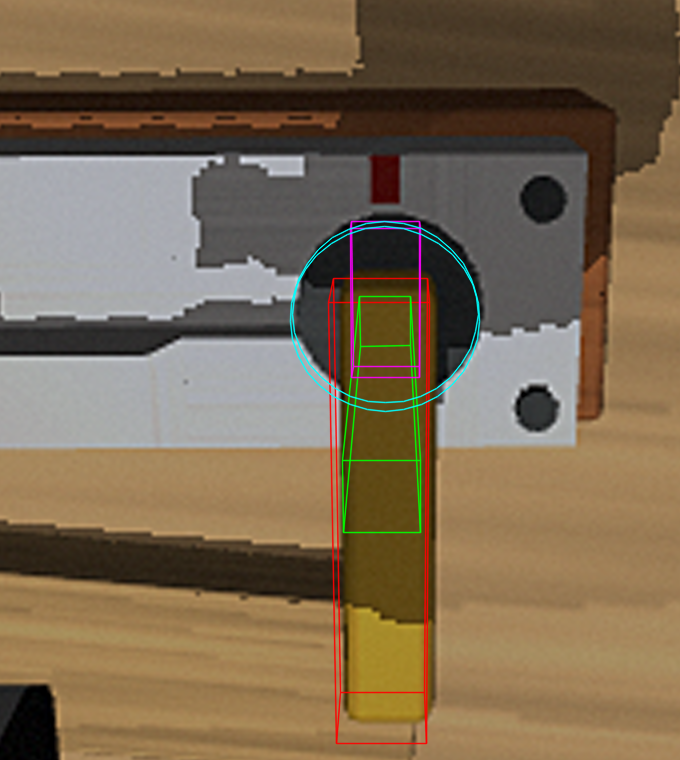

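```bash
python3 -m creep '0.1 0 0 -30 0; 0.1 0 0 -30 0; 0.1 0 0 -30 0'
python3 - <<'E'
from h import *
im=read_camera("top")[:,:,::-1].copy(); cv2.imwrite("pics/t28.png",im)
im=read_camera("side")[:,:,::-1].copy(); cv2.imwrite("pics/s28.png",im)
a=cv2.imread("pics/side0.png"); d=cv2.absdiff(a,im).max(2); cv2.imwrite("pics/d28.png",np.hstack([cv2.resize(im,(400,300)),cv2.cvtColor(cv2.resize(d*2,(400,300)),cv2.COLOR_GRAY2BGR)]))
E
```

```text
t: 23.35
ee_pos: [590.7, 212.6, 384.8]
eef_rot: [-0.046, 0.999, -0.0, -0.0]
force: [0.2, 0.9, 0.7]
grip_width: 77.1
```

View pics/d28.png

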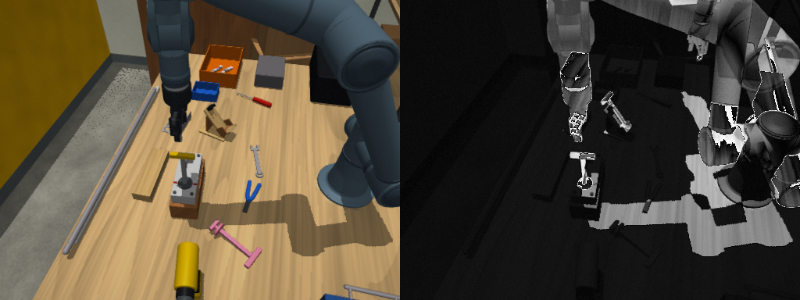

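View pics/t28.png

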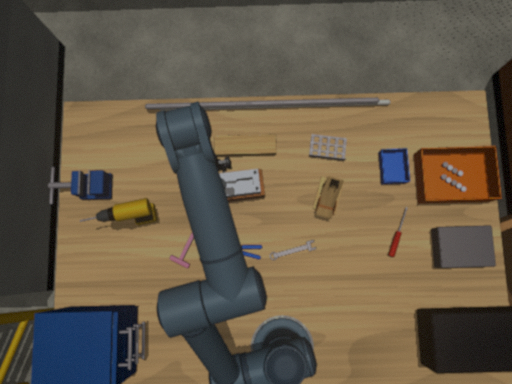

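Everything else sits where it started. In the difference picture, only the stud, the arm and their shadows have changed. I'm handing the job in.

```bash
python3 -c "
from workcell import *
print(job_done())"
```

```text
the job is handed in; nothing more can be done
None
```

The stud now stands at the lock station between the red marks, turned a quarter turn and released. I handed the job in at about 23.5 s.

**How it went:**
- **Out of the cradle:** The tool can only point straight down. So I put the open jaws around the handle, tipped the stud upright in its cradle, gripped the handle and lifted it out.
- **Into the window:** I lowered it until the collar rested on the channel's top, then let go. It stood there alone for more than a second.
- **Along the slot:** My first slide failed, because the stud tilted in the grip from the collar dragging. I moved it back, let it stand again and regripped the handle at 120 N. With the collar about 2 mm clear, it slid freely until I felt the closed end.
- **Lock:** I backed off slightly, turned it 90 degrees, set it down and released it.

**Last checks:**
- **Position:** The side view matches an upright stud with its collar on the channel's top and the handle across the slot. The wrist view puts the collar about 1 mm past the marks, so it is probably touching the closed end.
- **Robot:** It stood clear, about 100 mm above the handle, with no contact force.
- **Other things on the bench:** In the side view, compared with the first picture, none of them had moved. The top view agrees where the arm doesn't hide them.

**Disagreement:** The wrist camera and the fixed cameras differ by about 3 mm on where the station is. I used the wrist view and the contact with the closed end.

**Not seen directly:** The head inside the channel is hidden, so I infer that it locked from the full quarter turn, which met little resistance.

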